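# Set out the jewellery display on the market stall

## Task

Set out the jewellery display on the red board (seen from the robot, square with the board): lay the slate tile flat exactly midway between the two risers and stand the ring post upright on the middle of the tile, and lay the copper bangle flat in the middle of the round walnut riser's top. Stand the blue gift box on the board directly behind the round riser, squared up with the board and with a gap of about 3.5 cm to the riser, and stand the green bead jar on the board directly in front of the square pale riser (on the robot's side), again with a gap of about 3.5 cm. Never tip the jar over, let go of everything at the end, and leave the tape roll and the pliers where they are.

Things in the scene. Friction and masses are not known exactly. Their poses are not given: they have to be found in the camera images.
- board: thin red velvet display board lying fixed on the stall table, 280 x 280 mm, 6 mm thick (its top is 6 mm above the table); origin at the centre of its underside, which is also exactly midway between the two risers; its x axis points to its back edge (away from the robot, turned up to about 12 degrees), its y axis to the left, towards one of the risers; z up
- riser_round: round dark walnut riser, 80 mm diameter, 40 mm high, fixed on the board 95 mm left or right of the board's centre (the side changes from start to start); its flat top is 46 mm above the table; origin at the centre of its underside, z up, axes parallel to the board's
- riser_square: square pale wooden riser, 76 x 76 mm, 40 mm high, fixed on the board 95 mm to the other side of its centre; origin at the centre of its underside, z up, axes parallel to the board's
- tile: loose square slate tile, dark grey, 60 x 60 mm, 10 mm thick, about 0.1 kg; origin at the centre of its underside, z up, x and y along its edges; starts flat on the table beside the board, yaw within 0.5 rad of the world axes (as for all the loose things at the sides)
- ringpost: loose wooden finger-ring post with a brass ring on it: foot 40 mm diameter and 12 mm high, above it a plain upright post 20 mm in diameter up to a total height of 62 mm; the ring is fixed to it just above the foot and reaches up to 23 mm; about 0.06 kg; origin at the centre of its underside, z up
- bangle: loose copper bangle lying flat: a ring of 62 mm outside and 50 mm inside diameter, 20 mm high, about 0.07 kg; origin at the centre of its underside, z up (in the empty middle of the ring)
- giftbox: loose closed blue gift box with a white ribbon cross, 48 x 48 mm, 34 mm high, about 0.08 kg; origin at the centre of its underside, z up, x and y along its edges
- jar: loose closed green glass bead jar with a white cap, 40 mm diameter at its widest, 50 mm high, about 0.09 kg; origin at the centre of its underside, z up
- tape: bystander: loose yellow roll of tape lying flat, 52 mm diameter, 28 mm hole, 18 mm high, standing among the loose things; to be left alone; origin at the centre of its underside, z up
- pliers: bystander: loose pliers with red grips lying on the table to the right, outside the row of loose things, about 150 mm long and 13 mm high; to be left alone; origin under the pivot, y towards the jaws, z up

How it is judged:
By the outcome, as a careful person would: the job done as asked, in the order asked, and still so for the second after the job is handed in, with the robot touching nothing.
It also fails if it takes over 141 s, if anything falls off the work surface, if the arm or the gripper's body presses on something with over 40 N, if the wrist force passes 120 N, or if a joint passes its speed limit or range.

## Robot

A 6-joint arm with a two-finger parallel gripper is mounted at the origin on the work surface. World frame = base frame: x ahead of the robot, y to its left, z up, the work surface at z = 0. Lengths are in m, angles in degrees, forces in N, time in s.
With the tool pointing down it reaches from about 0.375 to 0.9 m from the base axis. Payload 3.1 kg.
Tool frame: the origin (TCP) lies between the finger pads; the fingertips stand 11 mm ahead of it and the grasp point (between the pads) lies 8 mm behind it; x points along the fingers, y is the direction in which the jaws open and shut, and the axes are right-handed (so a half turn about x gives the same grasp; the last joint's range is limited). The gripper opens to 87 mm and grips with 3 to 60 N. Pads are 19 mm wide; open, the fingers measure 117 mm over their backs; the gripper's body (75 mm by 190 mm) begins 51 mm behind the grasp point.
Start: joints at [-78.18, 30.224, 82.088, -0, 67.689, -10.227], TCP at [0.235, -0.579, 0.234] pointing down, gripper open.
Joint ranges: [-176.69, 176.69], [-43.24, 126.21], [12.49, 139.97], [-82, 262], [0, 151.66], [-163.58, 163.58]. Speed limits (degrees/s): [159.86, 159.86, 180, 180, 180, 180].

## Interface

Orientations are given as a 3x3 rotation matrix whose columns are the frame's x, y, z axes.
In Python, from rig import bot gives the robot as it stands.
- The arm moves only by the shell command python3 -m inch 'ROWS' [OPENING]. ROWS is a JSON object of lists of equal length, an entry for each row: "dp": the shift along the tool's x, y, z in mm, a list of three; "yaw": the turn about the tool's x in degrees. In form: {"dp": [[tx, ty, tz], ...], "yaw": [yaw, ...]}. A call has 1 to 20 rows; each row shifts and turns the commanded pose from where the row before left it, along the tool's axes as they then stand; what a row does not reach is not made up. A row lasts 1/12 s, in which the tool goes at most 41.7 mm and 7.16 degrees, less where a joint would pass 70% of its speed; a pose out of reach is approached as far as the arm can. A call is refused whole if a number of a shift passes 41.7 or a number of a turn 7.16, either way. A call with a gripper value outside its range is refused whole. OPENING is the finger opening in mm, from 0 to 87, set as the call begins (- or left out, the last holds). The fingers move at their own pace and stop on an object; the grip force is fixed at half the most. Time passes only in rows, so rows that do not move let the fingers close. It gives the time, the measured TCP pose, the force and the opening at its end, in the units of the state.
- bot.read_state(): the state, without advancing time (a new reading comes with each control period).
- bot.capture(name): name is "side" or "top" or "wrist"; returns a dict with "color" (480x640x3 uint8, red, green, blue), "intrinsics" (3x3 intrinsics, pixels), "k1" (the pictures are not rectified: a ray, as slopes to the right and down, at radius r is drawn at 1 + k1 r^2 times it, then the intrinsics apply), "pose" (4x4, takes a point from camera to world coordinates). Camera axes: x right, y down, z forward; pixel columns grow to the right and rows downward; lengths in m; the calibration is good to about 2 mm. A picture is of the moment at which its call begins. There is no depth.
- bot.hand_in(): hands the job in, once; it reports no verdict.
The state is a dict: "time_s": time; "joint_positions": joint angles; "qvel": joint speeds; "tau": joint torques, N m; "position": TCP position; "tcp_rot": TCP orientation; "force": force on the tool from outside, world axes, zero at the start; "moment": the same for the moment, N m; "opening": opening from 0.0 (shut) to 1.0 (fully open).
Only numpy, scipy, OpenCV 4.12 (cv2) and the standard library are available. Lean on these libraries where they do the work, as an engineer would, in place of code of your own. Each camera call takes 0.05 s, during which the arm holds its last target.

## Working session

There is one attempt and no reset: what is moved stays moved. The work goes in short steps, Python scripts to look and compute and a shell command to move; the robot and the scene stay as the last step left them, time stands still between calls to the robot, and variables do not carry over. Pictures are saved under pics/ and viewed, and the job is handed in when it is done.

```bash
ls; mkdir -p pics; python3 - <<'E'
from rig import bot
import cv2,numpy as np
s=bot.read_state()
for k,v in s.items(): print(k,np.round(v,4).tolist())
for n in ["side","top","wrist"]:
    c=bot.capture(n); cv2.imwrite(f"pics/{n}0.png",c["color"][:,:,::-1]); print(n,c["intrinsics"],c["k1"],np.round(c["pose"],4).tolist())
E
```

```text
pics
time_s 0.0
joint_positions [-78.1796, 30.2806, 82.1565, 0.0001, 67.6878, -10.2268]
qvel [0.0894, 0.0013, -0.0665, -0.042, 0.0735, -0.0438]
tau [-0.0004, -44.0047, -17.6592, 0.0633, 0.0583, -0.0002]
position [0.2345, -0.5786, 0.2326]
tcp_rot [[-0.0004, 0.3754, -0.9269], [0.0021, -0.9269, -0.3754], [-1.0, -0.0021, -0.0004]]
force [0.6287, 0.7855, -0.1822]
moment [0.0161, 0.0268, -0.0163]
opening 1.0
side [[448.85662853   0.         327.05428833]
 [  0.         448.85662853 239.74940812]
 [  0.           0.           1.        ]] -0.043511349214297806 [[-0.9988, -0.0279, 0.0407, 0.4774], [-0.0493, 0.6006, -0.798, 0.6421], [-0.0022, -0.7991, -0.6012, 0.5516], [0.0, 0.0, 0.0, 1.0]]
top [[540.72475357   0.         317.70173894]
 [  0.         540.72475357 234.6673136 ]
 [  0.           0.           1.        ]] -0.021953886545891678 [[0.0092, -0.9977, 0.0667, 0.4724], [-0.9999, -0.0099, -0.0091, -0.0748], [0.0097, -0.0666, -0.9977, 1.1858], [0.0, 0.0, 0.0, 1.0]]
wrist [[371.80835835   0.         317.52989645]
 [  0.         371.80835835 239.42765931]
 [  0.           0.           1.        ]] -0.05226175232976812 [[0.3763, -0.8973, -0.231, 0.2966], [-0.9265, -0.3649, -0.0918, -0.5542], [-0.0019, 0.2485, -0.9686, 0.3831], [0.0, 0.0, 0.0, 1.0]]
```

View pics/top0.png

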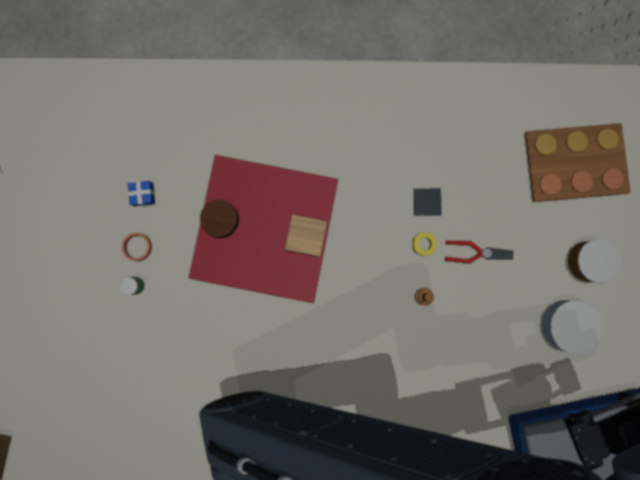

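View pics/side0.png

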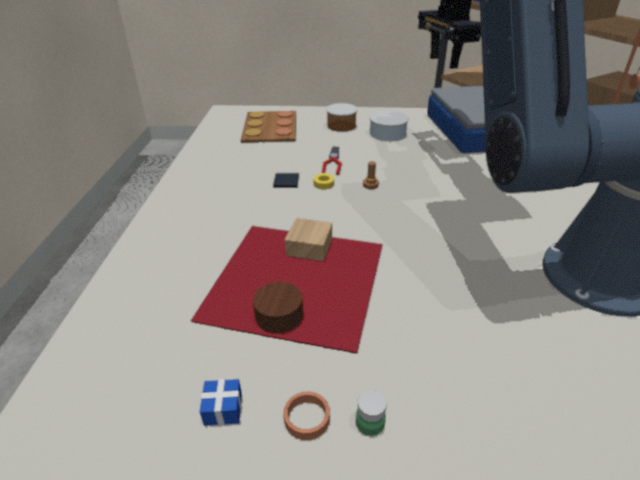

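View pics/wrist0.png

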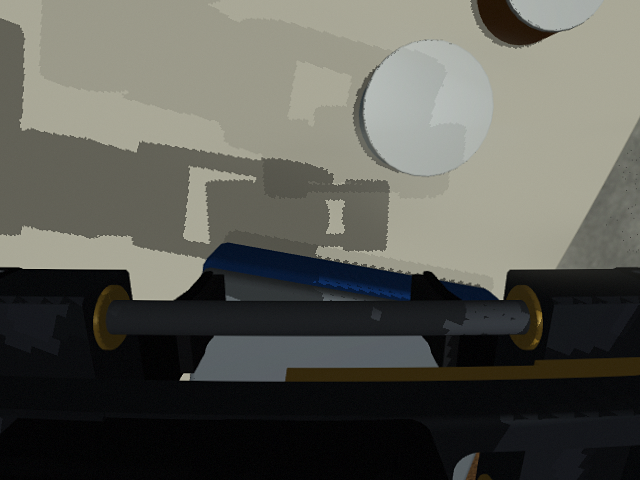

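```bash
cat > h.py <<'E'
import numpy as np, cv2
from rig import bot
def D(c): return np.array([c["k1"],0,0,0,0],float)
def ray(c,uv):
    # distortion: drawn = slope*(1+k1 r^2)
    uv=np.asarray(uv,float).reshape(-1,1,2)
    p=cv2.undistortPoints(uv,c["intrinsics"],D(c)).reshape(-1,2)
    d=np.c_[p,np.ones(len(p))]@c["pose"][:3,:3].T
    return c["pose"][:3,3],d
def onz(c,uv,z):
    o,d=ray(c,uv); return o+d*((z-o[2])/d[:,2])[:,None]
def tri(obs):
    A=np.zeros((3,3));b=np.zeros(3)
    for c,uv in obs:
        o,d=ray(c,uv);d=d[0]/np.linalg.norm(d[0]);P=np.eye(3)-np.outer(d,d);A+=P;b+=P@o
    x=np.linalg.solve(A,b)
    r=[np.linalg.norm((np.eye(3)-np.outer(q,q))@(x-o))*1000 for o,q in [(ray(c,u)[0],ray(c,u)[1][0]/np.linalg.norm(ray(c,u)[1][0])) for c,u in obs]]
    return x,r
def proj(c,P):
    T=np.linalg.inv(c["pose"]); r,_=cv2.Rodrigues(T[:3,:3])
    return cv2.projectPoints(np.asarray(P,float).reshape(-1,1,3),r,T[:3,3],c["intrinsics"],D(c))[0].reshape(-1,2)
def cap(n,save):
    c=bot.capture(n); c["pose"]=np.array(c["pose"]);c["intrinsics"]=np.array(c["intrinsics"])
    cv2.imwrite(f"pics/{save}.png",c["color"][:,:,::-1]); np.savez(f"pics/{save}.npz",**c); return c
def load(save):
    z=np.load(f"pics/{save}.npz"); c={k:z[k] for k in z.files}; c["k1"]=float(c["k1"]); return c
def crop(c,x,y,w,h,s,name):
    i=cv2.resize(c["color"][y:y+h,x:x+w],None,fx=s,fy=s,interpolation=cv2.INTER_CUBIC)[:,:,::-1].copy()
    for k in range(0,w,10): cv2.line(i,(k*s,0),(k*s,4 if k%50 else 10),(255,255,0),1); 
    for k in range(0,h,10): cv2.line(i,(0,k*s),(4 if k%50 else 10,k*s),(255,255,0),1)
    cv2.imwrite(f"pics/{name}.png",i)
def go(x=None,y=None,z=None,head=None):
    """delta in tool axes to target; head = heading (deg) wanted for tool y, mod 180"""
    s=bot.read_state();p=np.array(s["position"]);R=np.array(s["tcp_rot"])
    h=np.degrees(np.arctan2(R[1,1],R[0,1])); 
    yaw=0
    if head is not None:
        dh=(head-h+90)%180-90; yaw=-dh
    h2=np.radians(h-yaw)
    ty=np.array([np.cos(h2),np.sin(h2)]);tz=np.array([np.sin(h2),-np.cos(h2)])
    tgt=np.array([p[0] if x is None else x,p[1] if y is None else y,p[2] if z is None else z])
    d=(tgt-p)*1000
    print("t",s["time_s"],"pos",p.round(4),"h",round(h,2),"yaw",round(yaw,2),"then dp",np.round([-d[2],d[:2]@ty,d[:2]@tz],1),"j6",round(s["joint_positions"][5],1),"open",round(s["opening"]*87,1),"F",np.round(s["force"],1), "tilt",R[:2,0].round(4))
E
python3 - <<'E'
from h import *
t=cap("top","top1");s=cap("side","side1");w=cap("wrist","wr1")
crop(t,180,145,165,165,4,"tc_board")
crop(t,110,170,60,135,4,"tc_left")
crop(t,395,180,125,130,4,"tc_right")
go()
E
```

```text
t 0.3 pos [ 0.2346 -0.579   0.2332] h -67.95 yaw 0 then dp [-0.  0.  0.] j6 -10.2 open 87.1 F [ 0.6 -0.1 -0.3] tilt [-0.0002  0.0008]
```

View pics/tc_board.png

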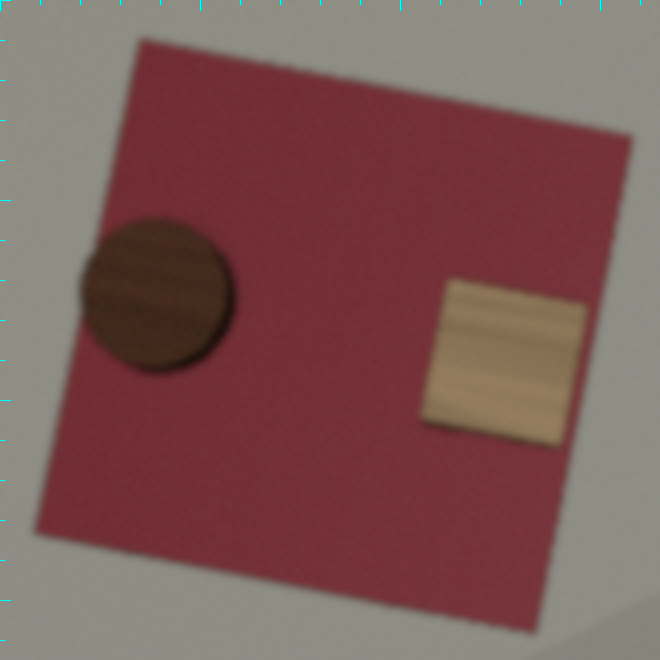

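View pics/tc_left.png

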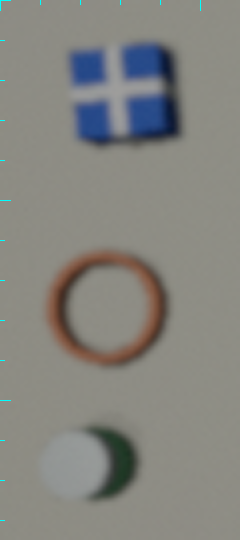

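View pics/tc_right.png

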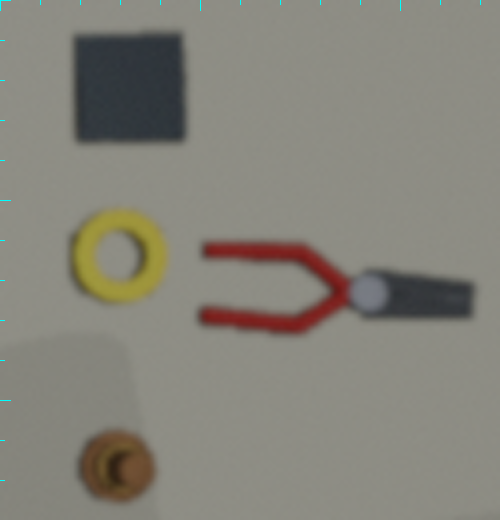

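```bash
python3 - <<'E'
from h import *
s=load("side1")
crop(s,195,370,200,75,4,"sc_left")
crop(s,265,140,125,60,6,"sc_right")
crop(s,190,210,200,140,4,"sc_board")
E
```

```text
(no output)
```

View pics/sc_left.png

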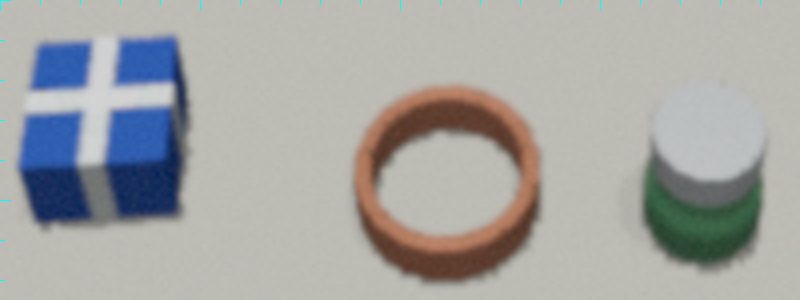

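View pics/sc_right.png

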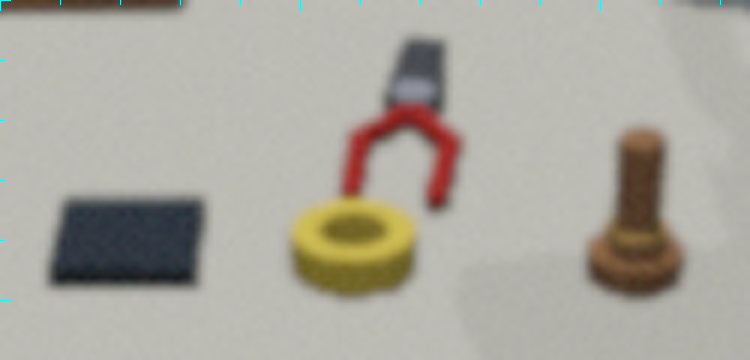

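View pics/sc_board.png

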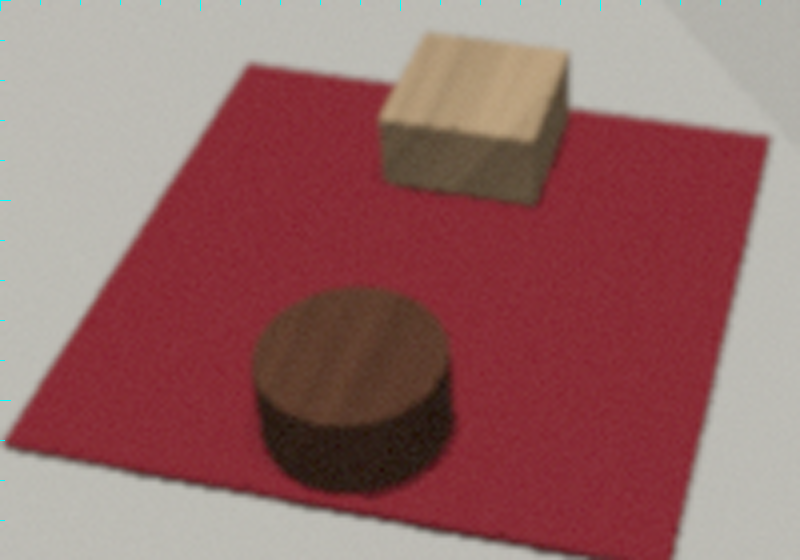

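```bash
python3 - <<'E'
from h import *
t=load("top1");s=load("side1")
def f(ox,oy,k,pts): return [( (u+.5)/k-.5+ox,(v+.5)/k-.5+oy) for u,v in pts]
TB=lambda p:f(180,145,4,p);TL=lambda p:f(110,170,4,p);TR=lambda p:f(395,180,4,p)
SL=lambda p:f(195,370,4,p);SR=lambda p:f(265,140,6,p);SB=lambda p:f(190,210,4,p)
def T(n,a,b,z):
    print(n); X=[]
    for p,q in zip(a,b):
        x,r=tri([(t,p),(s,q)]); X.append(x)
    X=np.array(X); print(" tri mean",X.mean(0).round(4),"z",X[:,2].round(4),"res",round(r[0],1))
    A=onz(t,a,z);B=onz(s,b,z); print(" top@z",A.mean(0).round(4)," side@z",B.mean(0).round(4))
    for Q in (A,B):
        if len(Q)==4:
            # 0:+x+y 1:+x-y 2:-x-y 3:-x+y
            v=(Q[0]+Q[1]-Q[2]-Q[3])/2; w=(Q[0]+Q[3]-Q[1]-Q[2])/2
            print("  xaxis",np.degrees(np.arctan2(v[1],v[0])).round(2),"yaxis",np.degrees(np.arctan2(-w[0],w[1])).round(2),"len",np.linalg.norm(v[:2]).round(4),np.linalg.norm(w[:2]).round(4))
T("board",TB([(140,38),(634,134),(537,634),(35,533)]),SB([(5,443),(248,64),(769,137),(673,565)]),.006)
T("sq",TB([(448,277),(587,303),(561,445),(421,419)]),SB([(380,122),(427,33),(570,52),(535,142)]),.046)
T("round",TB([(157,295)]),SB([(351,357)]),.046)
T("tile",TR([(74,35),(183,32),(186,141),(75,142)]),SR([(52,268),(65,200),(205,200),(197,270)]),.01)
T("box",TL([(70,50),(157,43),(166,132),(78,138)]),SL([(22,165),(38,43),(178,37),(182,157)]),.034)
T("bangle",TL([(107,306)]),SL([(447,170)]),.02)
T("jar",TL([(76,465)]),SL([(709,133)]),.05)
T("post",TR([(130,467)]),SR([(641,139)]),.062)
T("tape",TR([(119,256)]),SR([(353,231)]),.018)
print(onz(t,TR([(117,466)]),.012))
print(onz(t,TR([(205,250),(200,315),(472,318)]),.01))
E
```

```text
board
 tri mean [0.5656 0.0328 0.0025] z [0.002  0.0022 0.002  0.0036] res 0.5
 top@z [0.5652 0.0326 0.006 ]  side@z [0.5651 0.0369 0.006 ]
  xaxis -10.54 yaxis -10.64 len 0.2782 0.2779
  xaxis -10.38 yaxis -10.42 len 0.277 0.276
sq
 tri mean [ 0.5481 -0.0598  0.0427] z [0.042  0.043  0.0428 0.043 ] res 0.4
 top@z [ 0.548  -0.0598  0.046 ]  side@z [ 0.5474 -0.0552  0.046 ]
  xaxis -9.93 yaxis -10.01 len 0.0764 0.0749
  xaxis -9.86 yaxis -10.51 len 0.0739 0.0754
round
 tri mean [0.583  0.1254 0.0399] z [0.0399] res 1.4
 top@z [0.5811 0.1241 0.046 ]  side@z [0.5831 0.1315 0.046 ]
tile
 tri mean [ 0.6269 -0.3252  0.0081] z [0.0089 0.0067 0.0075 0.0093] res 0.1
 top@z [ 0.6264 -0.3248  0.01  ]  side@z [ 0.6266 -0.3218  0.01  ]
  xaxis 0.78 yaxis 1.68 len 0.0596 0.0606
  xaxis 1.7 yaxis 2.72 len 0.0584 0.0574
box
 tri mean [0.637  0.2996 0.0312] z [0.0316 0.0315 0.0303 0.0312] res 2.2
 top@z [0.6367 0.2987 0.034 ]  side@z [0.636  0.3015 0.034 ]
  xaxis 7.29 yaxis 4.83 len 0.0482 0.047
  xaxis 6.3 yaxis 10.85 len 0.0493 0.0465
bangle
 tri mean [0.5224 0.3079 0.012 ] z [0.012] res 0.3
 top@z [0.5218 0.3053 0.02  ]  side@z [0.5219 0.3129 0.02  ]
jar
 tri mean [0.4374 0.3111 0.0444] z [0.0444] res 0.4
 top@z [0.4372 0.3092 0.05  ]  side@z [0.4382 0.3147 0.05  ]
post
 tri mean [ 0.4213 -0.3131  0.0623] z [0.0623] res 0.2
 top@z [ 0.4216 -0.3131  0.062 ]  side@z [ 0.4211 -0.3137  0.062 ]
tape
 tri mean [ 0.5341 -0.3173  0.016 ] z [0.016] res 0.7
 top@z [ 0.5333 -0.3169  0.018 ]  side@z [ 0.5346 -0.3138  0.018 ]
[[ 0.41977801 -0.31667635  0.012     ]]
[[ 0.5374725  -0.36573618  0.01      ]
 [ 0.5019589  -0.36277268  0.01      ]
 [ 0.50164606 -0.51226824  0.01      ]]
```

```bash
python3 -m inch '{"dp":[[0,0,0],[0,0,0],[0,0,0],[0,0,0],[0,0,0],[0,0,0],[0,0,0],[0,0,0],[0,0,0],[0,0,0]],"yaw":[-6.9,-6.9,-6.9,-6.9,-6.9,-6.9,-6.9,-6.9,-6.9,-7]}' 80; python3 -c "
from h import *
go(.6264,-.3255,.14,1.2)"
```

```text
time_s: 1.13
position: [0.2346, -0.5792, 0.2334]
tcp_rot: [[-0.0, 1.0, 0.026], [0.0, 0.026, -1.0], [-1.0, -0.0, -0.0]]
force: [-0.3, -0.1, 0.6]
opening: 0.917
t 1.1333 pos [ 0.2346 -0.5792  0.2334] h 1.49 yaw 0.29 then dp [  93.4  397.  -245.4] j6 -79.7 open 79.8 F [-0.3 -0.1  0.6] tilt [-0.0001  0.0003]
```

```bash
python3 -m inch '{"dp":[[7.8,33,-20.4],[7.8,33,-20.4],[7.8,33,-20.4],[7.8,33,-20.4],[7.8,33,-20.4],[7.8,33,-20.4],[7.8,33,-20.4],[7.8,33,-20.4],[7.8,33,-20.4],[7.8,33,-20.4],[7.8,33,-20.4],[7.8,33,-20.4],[0,0,0]],"yaw":[0,0,0,0,0,0,0,0,0,0,0,0,0]}'; python3 -c "
from h import *
go(.6264,-.3255,.013,1.2)
cap('wrist','w2');go()"
```

```text
time_s: 2.22
position: [0.6308, -0.3208, 0.138]
tcp_rot: [[0.002, 1.0, 0.026], [0.003, 0.026, -1.0], [-1.0, 0.002, -0.003]]
force: [-0.7, -0.7, -0.2]
opening: 0.92
t 2.2167 pos [ 0.6308 -0.3208  0.138 ] h 1.5 yaw 0.3 then dp [125.   -4.5   4.6] j6 -37.7 open 80.1 F [-0.7 -0.7 -0.2] tilt [0.0022 0.0028]
t 2.2667 pos [ 0.6281 -0.3231  0.1384] h 1.47 yaw 0 then dp [-0.  0.  0.] j6 -37.8 open 79.9 F [-0.5 -0.6 -1.5] tilt [-0.0006  0.0013]
```

View pics/w2.png

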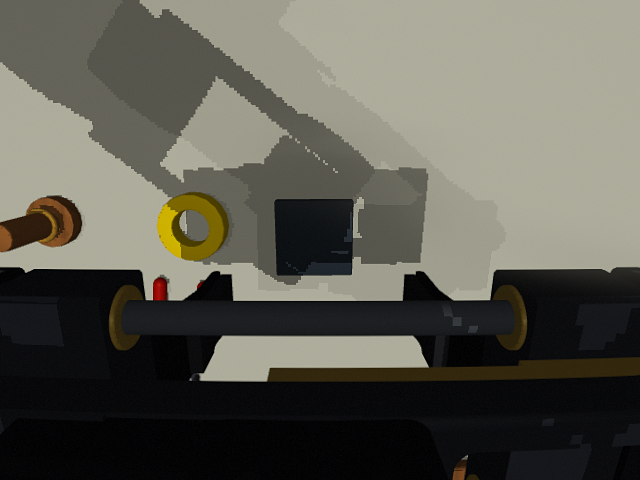

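```bash
python3 - <<'E'
from h import *
w=load("w2"); crop(w,255,180,120,110,5,"w2c")
E
```

```text
(no output)
```

View pics/w2c.png

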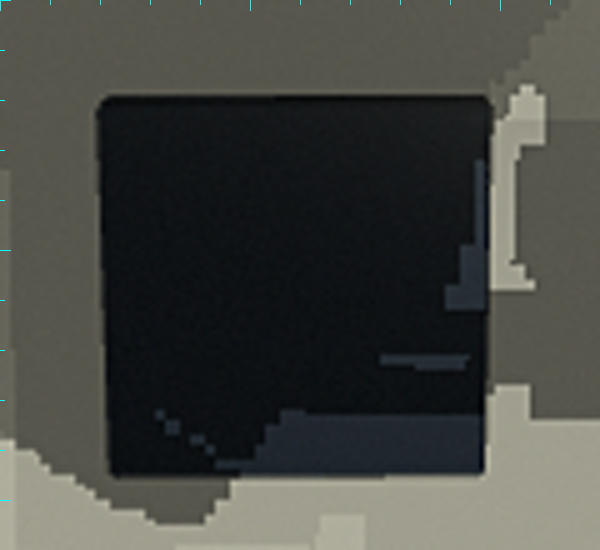

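```bash
python3 - <<'E'
from h import *
w=load("w2")
f=lambda pts:[((u+.5)/5-.5+255,(v+.5)/5-.5+180) for u,v in pts]
P=onz(w,f([(98,95),(491,95),(486,475),(109,476)]),.01);print(P.round(4),P.mean(0))
for a,b in ((0,1),(3,2)):d=P[b]-P[a];print(np.degrees(np.arctan2(d[1],d[0])),np.linalg.norm(d))
for a,b in ((3,0),(2,1)):d=P[b]-P[a];print(np.degrees(np.arctan2(-d[0],d[1])),np.linalg.norm(d))
print(w["pose"].round(4), bot.read_state()["position"])
go(.6264,-.3255,.013,1.2)
E
```

```text
[[ 0.5971 -0.2942  0.01  ]
 [ 0.6563 -0.2926  0.01  ]
 [ 0.6586 -0.3531  0.01  ]
 [ 0.5988 -0.3548  0.01  ]] [ 0.62770491 -0.3236974   0.01      ]
1.5186334257474048 0.05919919716877799
1.6530439770628715 0.05981404810144789
1.5563441181333768 0.06067689321111986
2.1381869273545133 0.06054010135479748
[[ 0.9996  0.0255  0.0097  0.6278]
 [ 0.0271 -0.9687 -0.2466 -0.2541]
 [ 0.0031  0.2468 -0.9691  0.2886]
 [ 0.      0.      0.      1.    ]] [ 0.62806997 -0.32308374  0.13844637]
t 2.2667 pos [ 0.6281 -0.3231  0.1384] h 1.47 yaw 0.27 then dp [125.4  -1.7   2.4] j6 -37.8 open 79.9 F [-0.5 -0.6 -1.5] tilt [-0.0006  0.0013]
```

```bash
python3 -m inch '{"dp":[[25,0,0],[30,0,0],[30,-0.5,0.5],[25,0,0.5],[10,0,0],[4,0,0],[0,0,0],[0,0,0]],"yaw":[0,0,0,0,0,0,0,0]}'; python3 -c "
from h import *
go(.6275,-.324,.013,1.5)"
```

```text
time_s: 2.93
position: [0.6258, -0.3287, 0.0175]
tcp_rot: [[0.002, 1.0, 0.019], [-0.002, 0.019, -1.0], [-1.0, 0.002, 0.002]]
force: [0.8, 0.3, -0.0]
opening: 0.92
t 2.9333 pos [ 0.6258 -0.3287  0.0175] h 1.12 yaw -0.38 then dp [ 4.5  1.8 -4.7] j6 -37.9 open 80.1 F [ 0.8  0.3 -0. ] tilt [ 0.002  -0.0016]
```

```bash
python3 -m inch '{"dp":[[0,0,0],[0,0,0]],"yaw":[0,0]}'; python3 -c "
from h import *
go(.6275,-.324,.013,1.5)"
```

```text
time_s: 3.1
position: [0.6262, -0.3284, 0.018]
tcp_rot: [[0.003, 1.0, 0.02], [-0.002, 0.02, -1.0], [-1.0, 0.003, 0.002]]
force: [0.2, 0.6, -0.4]
opening: 0.918
t 3.1 pos [ 0.6262 -0.3284  0.018 ] h 1.15 yaw -0.35 then dp [ 5.   1.4 -4.4] j6 -37.9 open 79.9 F [ 0.2  0.6 -0.4] tilt [ 0.0028 -0.0021]
```

```bash
python3 -m inch '{"dp":[[2.5,0.7,-2.2],[2.5,0.7,-2.2],[0,0,0]],"yaw":[-0.2,-0.2,0]}'; python3 -c "
from h import *
go(.6275,-.324,.013,1.5)"
```

```text
time_s: 3.35
position: [0.6271, -0.323, 0.0115]
tcp_rot: [[0.001, 1.0, 0.028], [-0.001, 0.028, -1.0], [-1.0, 0.001, 0.001]]
force: [0.5, 0.3, 1.4]
opening: 0.918
t 3.35 pos [ 0.6271 -0.323   0.0115] h 1.6 yaw 0.1 then dp [-1.5  0.4  1. ] j6 -37.9 open 79.8 F [0.5 0.3 1.4] tilt [ 0.001 -0.001]
```

```bash
python3 -m inch '{"dp":[[-1,0,1],[0,0,0],[0,0,0],[0,0,0],[0,0,0],[0,0,0]],"yaw":[0,0,0,0,0,0]}' 50; python3 -c "
from h import *
go(.6275,-.324,.15,1.5)"
```

```text
time_s: 3.85
position: [0.6265, -0.3241, 0.0117]
tcp_rot: [[-0.0, 1.0, 0.027], [0.0, 0.027, -1.0], [-1.0, -0.0, -0.0]]
force: [0.1, 0.4, -0.6]
opening: 0.682
t 3.85 pos [ 0.6265 -0.3241  0.0117] h 1.54 yaw 0.04 then dp [-1.383e+02  1.000e+00 -1.000e-01] j6 -38.0 open 59.3 F [ 0.1  0.4 -0.6] tilt [-0.      0.0002]
```

```bash
python3 -m inch '{"dp":[[-20,0,0],[-34,0,0],[-34,0,0],[-34,0,-10],[-10,-5,-25],[0,-5.2,-36],[0,-5.2,-36],[0,-5.2,-36],[0,-5.2,-36],[0,-5.2,-36],[0,-5.2,-36],[0,-5.2,-36],[0,-5.2,-36],[0,-5,-25],[0,0,-10],[0,0,0],[0,0,0],[0,0,0],[0,0,0]],"yaw":[0,0,0,0,0,0,0,0,0,0,0,0,0,0,0,6,6,0,0]}'; python3 -c "
from h import *
go(.565,.034,.15,-10.5)
cap('wrist','w3')"
```

```text
time_s: 5.43
position: [0.5654, 0.0318, 0.1439]
tcp_rot: [[-0.0, 0.984, -0.179], [-0.0, -0.179, -0.984], [-1.0, -0.0, 0.0]]
force: [0.2, -0.7, -1.7]
opening: 0.685
t 5.4333 pos [0.5654 0.0318 0.1439] h -10.32 yaw 0.18 then dp [-6.1 -0.8 -2.1] j6 2.3 open 59.6 F [ 0.2 -0.7 -1.7] tilt [-0.0001 -0.0003]
```

View pics/w3.png

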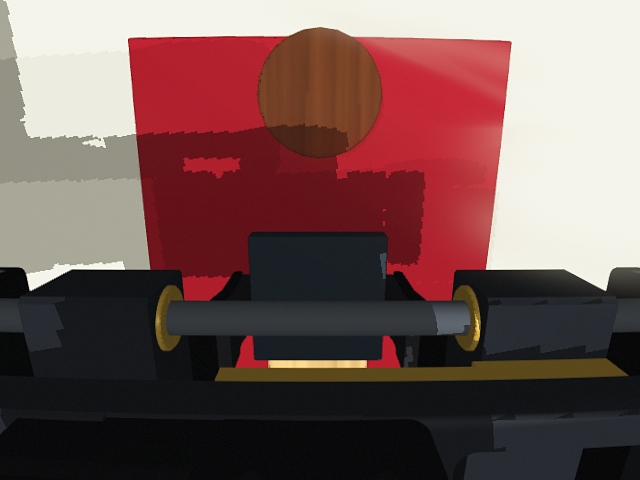

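```bash
python3 - <<'E'
from h import *
w=load("w3"); crop(w,115,15,410,290,2,"w3a"); crop(w,235,220,170,150,4,"w3b")
E
```

```text
(no output)
```

View pics/w3a.png

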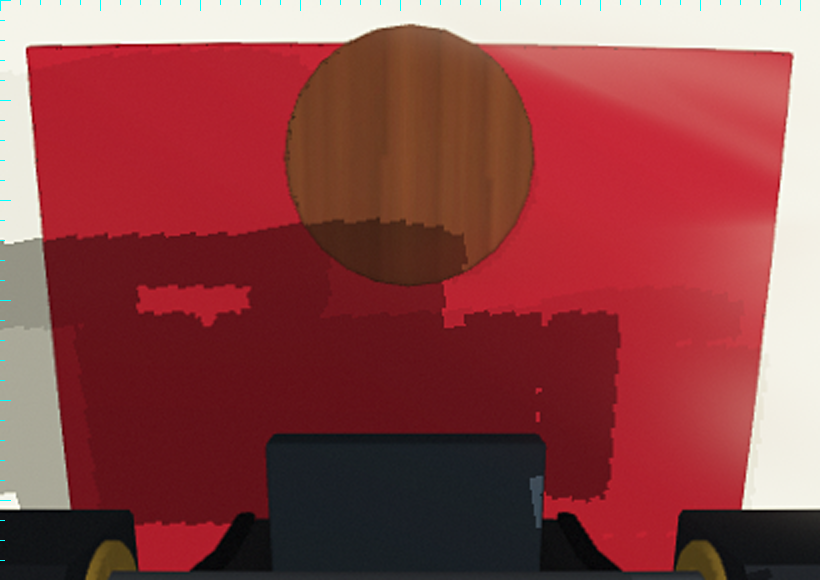

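View pics/w3b.png

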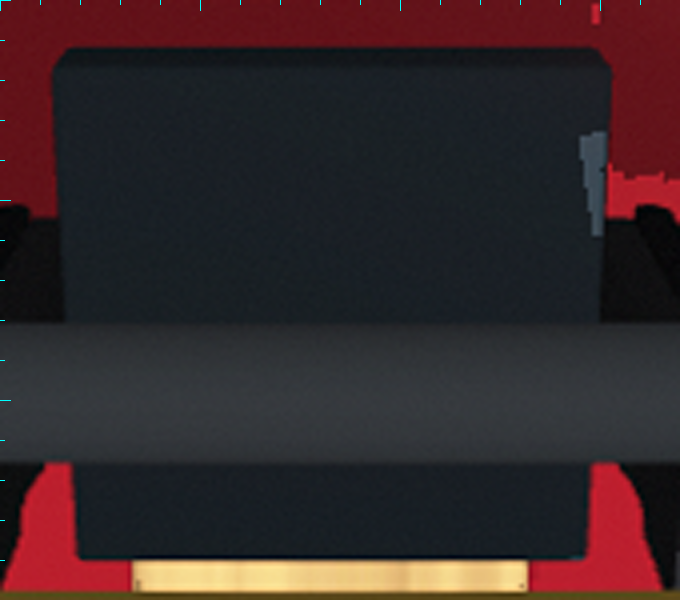

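```bash
cat > m.py <<'E'
from h import *
from scipy.optimize import least_squares
def f(ox,oy,k,pts): return np.array([((u+.5)/k-.5+ox,(v+.5)/k-.5+oy) for u,v in pts])
def sq(P):
    "P order 0:+x+y 1:+x-y 2:-x-y 3:-x+y -> centre, yaw, sizes"
    v=(P[0]+P[1]-P[2]-P[3])/2; w=(P[0]+P[3]-P[1]-P[2])/2
    print(" c",P.mean(0).round(4),"yaw",np.degrees(np.arctan2(v[1],v[0])).round(2),np.degrees(np.arctan2(-w[0],w[1])).round(2),"len",np.linalg.norm(v[:2]).round(4),np.linalg.norm(w[:2]).round(4))
def circ(P):
    r=least_squares(lambda q:np.hypot(P[:,0]-q[0],P[:,1]-q[1])-q[2],[*P[:,:2].mean(0),.03]); print(" circ",r.x.round(4),"rms",np.sqrt(np.mean(r.fun**2)).round(5)); return r.x
E
python3 - <<'E'
from m import *
w=load("w3")
a=lambda p:f(115,15,2,p); b=lambda p:f(235,220,4,p)
# tool heading -10.3: image right = tool y(+x), image up = +y
print("tile held");sq(onz(w,b([(611,68),(586,558),(78,558),(52,70)]),.142))
print("round");c=circ(onz(w,a([(410,24),(533,150),(410,286),(286,155),(325,60),(497,62),(495,250),(325,248)]),.046))
E_=onz(w,a([(27,46),(70,500),(792,53),(745,500),(300,42)]),.006);print(E_.round(4))
for i,j in((0,1),(2,3)):
    d=E_[i]-E_[j];print("yaxis dir",np.degrees(np.arctan2(-d[0],d[1])))
d=E_[2]-E_[0];print("back edge",np.degrees(np.arctan2(d[1],d[0])),np.linalg.norm(d))
q=onz(w,b([(133,575),(528,575)]),.046);print("sqr edge",q.round(4))
th=np.radians(-10.4);ex=np.array([np.cos(th),np.sin(th)]);ey=np.array([-np.sin(th),np.cos(th)])
print("centre from round",c[:2]-.095*ey)
m=(E_[0]+E_[2])[:2]/2;print("from edge corners",m-.14*ey)
print("x-coord: edges mid, round, sqr", [ (p@ex).round(4) for p in (m,c[:2],q.mean(0)[:2])])
print(bot.read_state()["position"])
E
```

```text
tile held
 c [0.5648 0.0315 0.142 ] yaw -10.17 -10.2 len 0.0591 0.0586
round
 circ [0.5838 0.1278 0.0392] rms 0.00022
[[ 0.4561  0.197   0.006 ]
 [ 0.4238  0.0282  0.006 ]
 [ 0.7277  0.1456  0.006 ]
 [ 0.6976 -0.0214  0.006 ]
 [ 0.5534  0.1789  0.006 ]]
yaxis dir -10.81103987175312
yaxis dir -10.217886008862369
back edge -10.72298227718 0.27648641366989973
sqr edge [[ 0.511  -0.0541  0.046 ]
 [ 0.5849 -0.0675  0.046 ]]
centre from round [0.56662048 0.03439043]
from edge corners [0.56660684 0.03359998]
x-coord: edges mid, round, sqr [np.float64(0.5512), np.float64(0.5511), np.float64(0.5499)]
[0.56540955 0.03173679 0.14384269]
```

```bash
python3 -c "
from h import *
go(.566,.0337,.022,-10.5)"
python3 -m inch '{"dp":[[25,0,-1],[35,0.3,-1],[35,0,0],[20,0,0],[4,0,0],[0,0,0],[0,0,0]],"yaw":[0.2,0,0,0,0,0,0]}'; python3 -c "
from h import *
go(.566,.0337,.0185,-10.5)"
```

```text
t 5.4833 pos [0.5654 0.0317 0.1438] h -10.34 yaw 0.16 then dp [121.8   0.2  -2. ] j6 2.3 open 59.4 F [-0.4  0.5 -1. ] tilt [-0.0001 -0.0002]
time_s: 6.07
position: [0.5668, 0.0338, 0.0256]
tcp_rot: [[0.001, 0.983, -0.185], [-0.0, -0.185, -0.983], [-1.0, 0.001, -0.0]]
force: [0.8, -0.8, -0.9]
opening: 0.684
t 6.0667 pos [0.5668 0.0338 0.0256] h -10.64 yaw -0.14 then dp [ 7.1 -0.7  0.2] j6 2.8 open 59.5 F [ 0.8 -0.8 -0.9] tilt [ 0.0013 -0.0002]
```

```bash
python3 -m inch '{"dp":[[4,-0.7,0.2],[3,0,0],[0.5,0,0],[0,0,0],[0,0,0]],"yaw":[-0.1,0,0,0,0]}'; python3 -c "
from h import *
go(.566,.0337,.0175,-10.5)"
```

```text
time_s: 6.48
position: [0.5655, 0.0342, 0.018]
tcp_rot: [[0.001, 0.983, -0.183], [-0.0, -0.183, -0.983], [-1.0, 0.001, -0.0]]
force: [0.9, 0.4, 0.2]
opening: 0.686
t 6.4833 pos [0.5655 0.0342 0.018 ] h -10.54 yaw -0.04 then dp [0.5 0.6 0.4] j6 2.7 open 59.7 F [0.9 0.4 0.2] tilt [ 0.0009 -0.0001]
```

```bash
python3 -m inch '{"dp":[[0.5,0,0],[0,0,0],[0,0,0],[-10,0,0],[-25,0,0],[-35,0,0],[-35,0,0],[-35,0,0],[-10,-6,25],[0,-8,36],[0,-8,37],[0,-8,37],[0,-8,37],[0,-8,37],[0,-8,37],[0,-8,37],[0,-8,30],[0,-5,20],[0,0,0],[0,0,0]],"yaw":[0,0,0,0,0,0,0,0,0,0,0,0,0,0,0,0,0,0,0,0]}' 76; python3 -c "
from h import *
go(.4207,-.315,.15)
cap('wrist','w4')"
```

```text
time_s: 8.15
position: [0.4298, -0.2799, 0.1673]
tcp_rot: [[-0.0, 0.983, -0.186], [0.001, -0.186, -0.983], [-1.0, -0.0, -0.001]]
force: [-0.1, 0.8, -0.1]
opening: 0.87
t 8.15 pos [ 0.4298 -0.2799  0.1673] h -10.71 yaw 0 then dp [17.3 -2.4 36.2] j6 -34.9 open 75.7 F [-0.1  0.8 -0.1] tilt [-0.0001  0.0007]
```

View pics/w4.png

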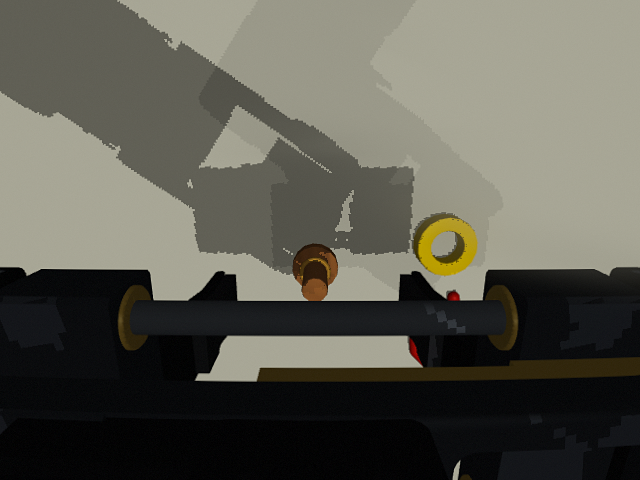

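```bash
python3 - <<'E'
from m import *
w=load("w4"); crop(w,285,235,60,70,8,"w4c")
print(onz(w,[(315,289)],.062).round(4)); print(onz(w,[(293,265),(338,265),(315.5,244)],.010).round(4))
E
```

```text
[[ 0.4207 -0.3153  0.062 ]]
[[ 0.4018 -0.3104  0.01  ]
 [ 0.4403 -0.3177  0.01  ]
 [ 0.4246 -0.2954  0.01  ]]
```

View pics/w4c.png

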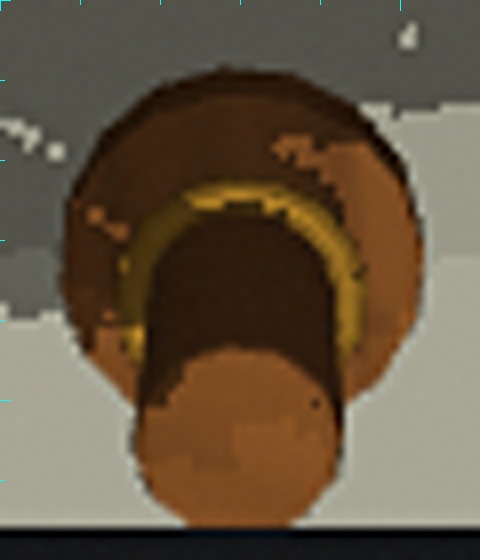

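```bash
python3 -m inch '{"dp":[[0,-2,15],[0,-0.3,20],[0,0,0],[0,0,0]],"yaw":[0,0,0,0]}' 50;  python3 -c "
from h import *
go(.4207,-.3155,.04)"
```

```text
time_s: 8.53
position: [0.4222, -0.3124, 0.167]
tcp_rot: [[-0.0, 0.983, -0.183], [0.001, -0.183, -0.983], [-1.0, -0.0, -0.001]]
force: [0.3, -0.1, -0.8]
opening: 0.652
t 8.5333 pos [ 0.4222 -0.3124  0.167 ] h -10.53 yaw 0 then dp [127.   -0.9   3.4] j6 -38.2 open 56.7 F [ 0.3 -0.1 -0.8] tilt [-0.0001  0.0009]
```

```bash
python3 -m inch '{"dp":[[15,-0.9,3.4],[30,0,0],[30,0,0],[30,0,0],[15,0,0],[6,0,0],[0,0,0],[0,0,0],[0,0,0]],"yaw":[0,0,0,0,0,0,0,0,0]}' 50;  python3 -c "
from h import *
go(.4207,-.3155,.04)"
```

```text
time_s: 9.28
position: [0.4211, -0.3167, 0.0421]
tcp_rot: [[0.001, 0.983, -0.182], [-0.002, -0.182, -0.983], [-1.0, 0.002, 0.001]]
force: [0.0, -1.1, 1.0]
opening: 0.577
t 9.2833 pos [ 0.4211 -0.3167  0.0421] h -10.51 yaw 0 then dp [ 2.1 -0.6 -1.1] j6 -38.6 open 50.2 F [ 0.  -1.1  1. ] tilt [ 0.0014 -0.0015]
```

```bash
python3 -m inch '{"dp":[[1.5,-0.5,-1],[0,0,0],[0,0,0],[0,0,0],[0,0,0],[0,0,0],[0,0,0],[0,0,0]],"yaw":[0,0,0,0,0,0,0,0]}' 5;  python3 -c "
from h import *
go(.4207,-.3155,.17)"
```

```text
time_s: 9.95
position: [0.4201, -0.3157, 0.0396]
tcp_rot: [[0.0, 0.983, -0.183], [-0.0, -0.183, -0.983], [-1.0, 0.0, 0.0]]
force: [1.4, -0.4, 2.4]
opening: 0.222
t 9.95 pos [ 0.4201 -0.3157  0.0396] h -10.56 yaw 0 then dp [-130.4    0.6   -0.4] j6 -38.6 open 19.3 F [ 1.4 -0.4  2.4] tilt [ 0.0002 -0.0003]
```

```bash
python3 -m inch '{"dp":[[-15,0,0],[-35,0,0],[-35,0,0],[-35,0,0],[-10,5,-22],[0,8,-37],[0,8,-37],[0,8,-37],[0,8,-37],[0,8,-37],[0,8,-37],[0,8,-37],[0,8,-37],[0,8,-30],[0,3,-18],[0,0,-5],[0,0,0],[0,0,0],[0,0,0]],"yaw":[0,0,0,0,0,0,0,0,0,0,0,0,0,0,0,0,0,0,0]}' ; python3 -c "
from h import *
go(.566,.034,.06,-10.5)
cap('wrist','w5');cap('top','t5')"
```

```text
time_s: 11.53
position: [0.5659, 0.0334, 0.1692]
tcp_rot: [[-0.001, 0.983, -0.184], [-0.0, -0.184, -0.983], [-1.0, -0.001, 0.001]]
force: [0.4, 0.1, -1.2]
opening: 0.22
t 11.5333 pos [0.5659 0.0334 0.1692] h -10.62 yaw -0.12 then dp [109.2  -0.   -0.6] j6 2.7 open 19.1 F [ 0.4  0.1 -1.2] tilt [-0.0012 -0.0003]
```

View pics/w5.png

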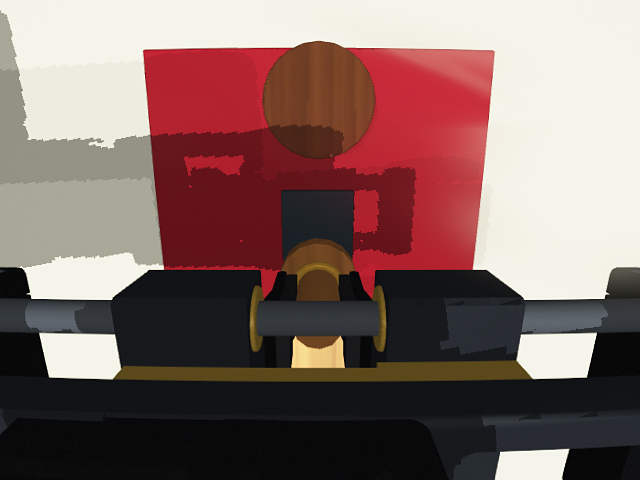

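```bash
python3 - <<'E'
from m import *
w=load("w5"); crop(w,255,30,130,130,5,"w5a"); crop(w,265,180,105,175,4,"w5b")
E
```

```text
(no output)
```

View pics/w5b.png

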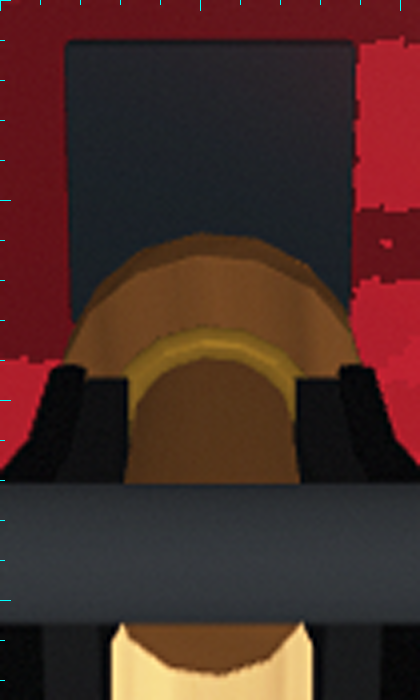

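View pics/w5a.png

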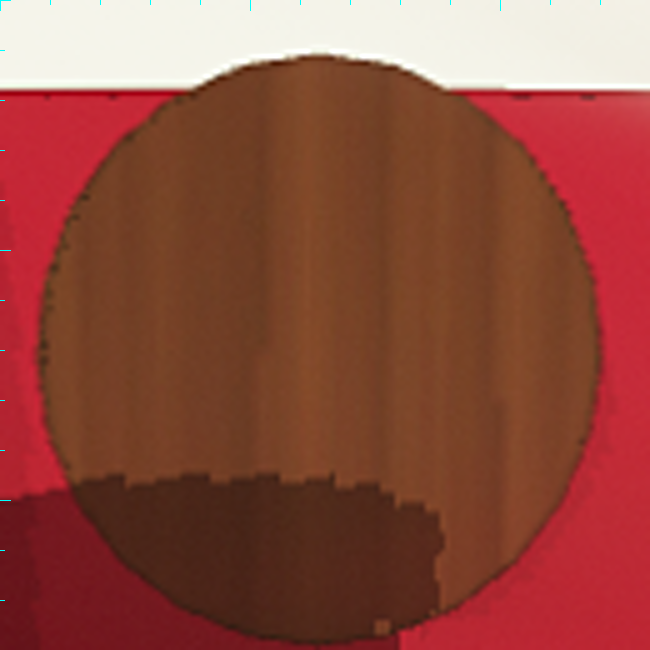

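```bash
python3 - <<'E'
from m import *
w=load("w5")
a=lambda p:f(255,30,5,p); b=lambda p:f(265,180,4,p)
th=np.radians(-10.5);ex=np.array([np.cos(th),np.sin(th),0]);ey=np.array([-np.sin(th),np.cos(th),0])
c=circ(onz(w,a([(320,55),(600,345),(320,642),(40,345),(110,160),(530,160),(510,565),(120,560)]),.046))
T=onz(w,b([(66,42),(354,42),(350,300),(71,300)]),.016)
C=np.array([.566,.034,0])
R=lambda p:(np.array([(np.asarray(p)-C)@ex,(np.asarray(p)-C)@ey])*1000).round(1)
print("round in board rel C",R([*c[:2],0]))
for t in T: print("tile",R(t))
print("foot rim +y",R(onz(w,b([(210,255)]),.1416)[0]),"post top -y",R(onz(w,b([(217,675)]),.1916)[0]), "post sides", [R(p) for p in onz(w,b([(130,420),(299,420)]),.16)])
print("tcp",R(bot.read_state()["position"]))
E
```

```text
circ [0.5836 0.1278 0.0391] rms 0.00024
round in board rel C [ 0.2 95.4]
tile [-30.3  29.7]
tile [28.5 29.7]
tile [ 28.9 -25.3]
tile [-30.6 -25.2]
foot rim +y [-0.7 18.5] post top -y [ -0.  -10.1] post sides [array([-9.9,  3.9]), array([9.5, 3.9])]
tcp [ 0.3 -0.8]
```

```bash
python3 -m inch '{"dp":[[15,-0.5,-0.8],[28,0,0],[28,0,0],[22,0,0],[10,0,0],[3,0,0],[0,0,0],[0,0,0],[0,0,0]],"yaw":[0,0,0,0,0,0,0,0,0]}' ; python3 -c "
from h import *
go(.5653,.0341,.056,-10.5)"
```

```text
time_s: 12.38
position: [0.5674, 0.0351, 0.0649]
tcp_rot: [[0.003, 0.983, -0.183], [-0.0, -0.183, -0.983], [-1.0, 0.003, -0.0]]
force: [0.3, -1.3, 0.4]
opening: 0.224
t 12.3833 pos [0.5674 0.0351 0.0649] h -10.57 yaw -0.07 then dp [ 8.9 -1.9  1.4] j6 2.8 open 19.5 F [ 0.3 -1.3  0.4] tilt [ 0.003  -0.0004]
```

```bash
python3 -m inch '{"dp":[[4,-1,0.7],[3,-0.9,0.7],[1,0,0],[0,0,0],[0,0,0]],"yaw":[0,0,0,0,0]}' ; python3 -c "
from h import *
go(.5653,.0341,.056,-10.5)"
```

```text
time_s: 12.8
position: [0.5638, 0.0344, 0.0556]
tcp_rot: [[-0.001, 0.983, -0.183], [0.0, -0.183, -0.983], [-1.0, -0.001, 0.0]]
force: [-1.0, -0.2, 0.9]
opening: 0.223
t 12.8 pos [0.5638 0.0344 0.0556] h -10.55 yaw -0.05 then dp [-0.4  1.5  0. ] j6 2.7 open 19.4 F [-1.  -0.2  0.9] tilt [-0.0006  0.    ]
```

```bash
python3 -m inch '{"dp":[[-1,1.2,0],[0,0,0],[0.6,0,0],[0,0,0]],"yaw":[0,0,0,0]}' ; python3 -c "
from h import *
go(.5653,.0341,.056,-10.5)"
```

```text
time_s: 13.13
position: [0.5654, 0.0341, 0.0557]
tcp_rot: [[0.0, 0.983, -0.183], [0.0, -0.183, -0.983], [-1.0, 0.0, -0.0]]
force: [0.5, -0.2, -0.6]
opening: 0.222
t 13.1333 pos [0.5654 0.0341 0.0557] h -10.56 yaw -0.06 then dp [-0.3 -0.1  0. ] j6 2.7 open 19.3 F [ 0.5 -0.2 -0.6] tilt [0.0001 0.    ]
```

```bash
python3 -m inch '{"dp":[[0,0,0],[0,0,0],[0,0,0],[0,0,0],[-8,0,0],[-25,0,0],[-35,0,0],[-35,0,0],[-12,-8,-20],[0,-12,-34],[0,-12,-34],[0,-12,-34],[0,-12,-34],[0,-12,-34],[0,-12,-34],[0,-6,-20],[0,0,-5],[0,0,0],[0,0,0],[0,0,0]],"yaw":[0,0,0,0,0,0,0,0,0,0,0,0,0,0,0,0,0,0,0,0]}' 46; python3 -c "
from h import *
go(.5225,.3065,.15)
cap('wrist','w6');cap('top','t6')"
```

```text
time_s: 14.8
position: [0.5265, 0.2934, 0.171]
tcp_rot: [[-0.0, 0.983, -0.184], [-0.001, -0.184, -0.983], [-1.0, -0.0, 0.001]]
force: [-0.5, -0.6, -0.2]
opening: 0.529
t 14.8 pos [0.5265 0.2934 0.171 ] h -10.62 yaw 0 then dp [ 21.   -6.4 -12.2] j6 29.2 open 46.0 F [-0.5 -0.6 -0.2] tilt [-0.0003 -0.0006]
```

View pics/w6.png

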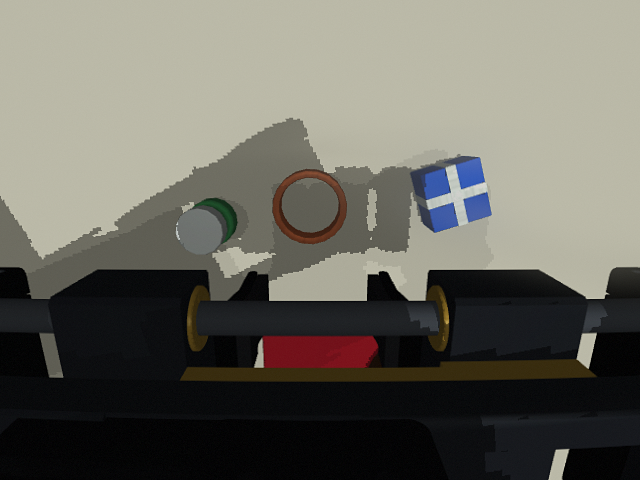

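View pics/t6.png

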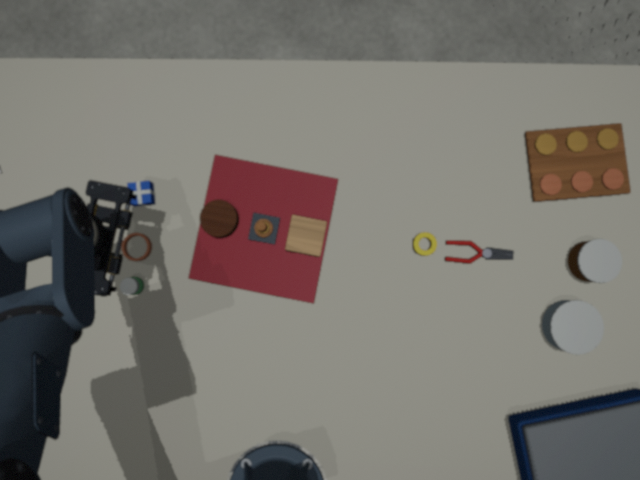

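```bash
python3 - <<'E'
from m import *
w=load("w6"); crop(w,170,150,330,110,2,"w6a"); crop(w,265,160,90,92,6,"w6b")
crop(load("t6"),195,190,140,75,5,"t6a")
E
```

```text
(no output)
```

View pics/w6a.png

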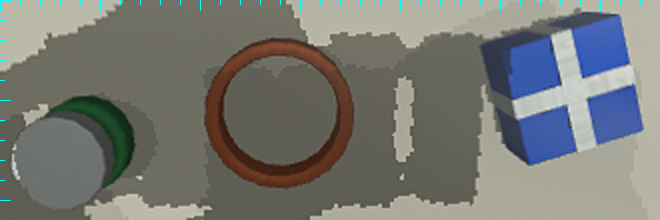

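View pics/w6b.png

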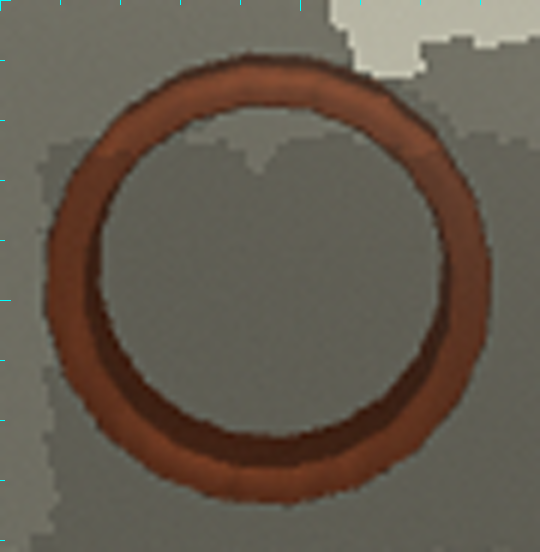

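View pics/t6a.png

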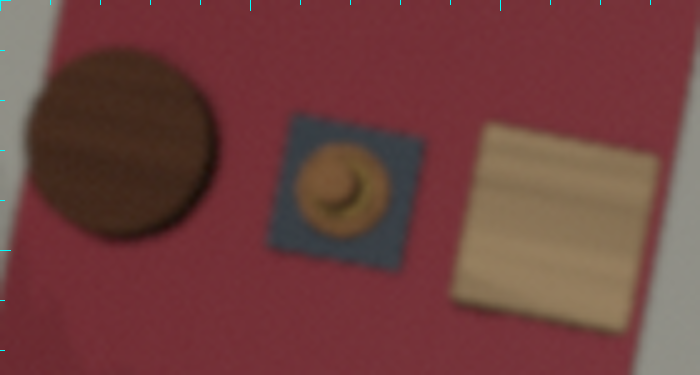

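```bash
python3 - <<'E'
from m import *
w=load("w6"); crop(w,400,145,105,95,6,"w6c"); crop(w,168,190,80,72,6,"w6d")
b=lambda p:f(265,160,6,p)
print("bangle");circ(onz(w,b([(44,280),(491,280),(268,503),(268,60)]),.02)); print(w["pose"][:3,3])
t=load("t6");a=lambda p:f(195,190,5,p)
print("top tile");sq(onz(t,a([(291,113),(425,139),(402,270),(268,246)]),.016))
print("foot",onz(t,a([(342,190)]),.028-.002).round(4),"round",onz(t,a([(121,143)]),.046).round(4))
print("sq");sq(onz(t,a([(487,122),(659,156),(624,331),(452,299)]),.046))
E
```

```text
bangle
 circ [0.5224 0.3108 0.0306] rms 3e-05
[0.53820483 0.35941846 0.3213767 ]
top tile
 c [0.564  0.0313 0.016 ] yaw -8.95 -10.03 len 0.0582 0.0592
foot [[0.564  0.0324 0.026 ]] round [[0.5815 0.1243 0.046 ]]
sq
 c [ 0.5478 -0.0599  0.046 ] yaw -10.61 -10.32 len 0.076 0.074
```

View pics/w6c.png

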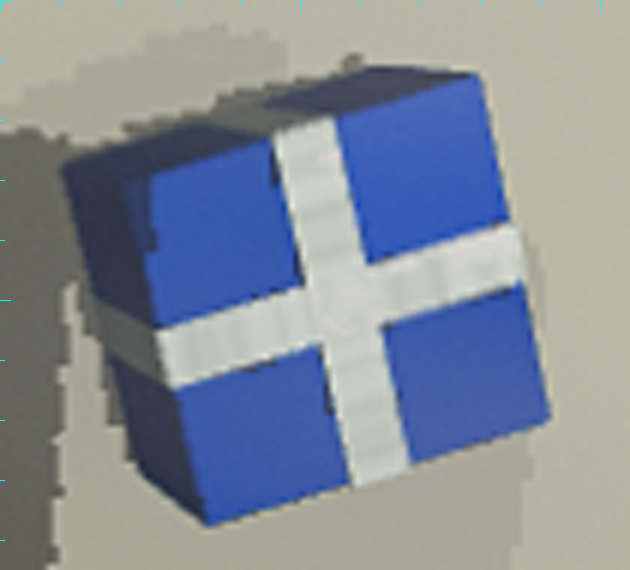

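View pics/w6d.png

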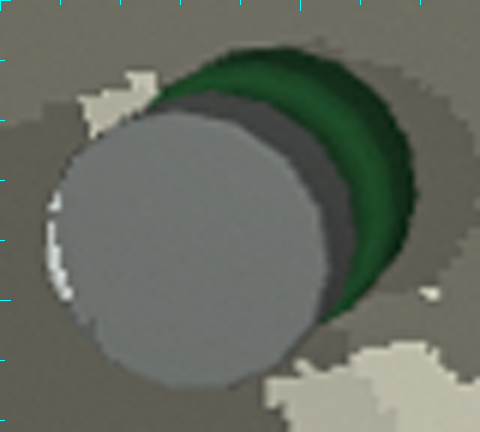

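```bash
python3 - <<'E'
from m import *
w=load("w6");b=lambda p:f(400,145,6,p);d=lambda p:f(168,190,6,p)
sq(onz(w,b([(480,75),(552,418),(208,527),(150,172)]),.034))
print("jar cap",circ(onz(w,d([(328,250),(190,388),(190,110),(60,190),(295,350),(75,330)]),.05)))
go(.5224,.3105,.02)
E
```

```text
c [0.6389 0.3018 0.034 ] yaw 6.97 4.99 len 0.0455 0.0473
 circ [0.4387 0.3128 0.0179] rms 0.00028
jar cap [0.43870963 0.31284972 0.01791843]
t 14.9 pos [0.5267 0.2932 0.1709] h -10.67 yaw 0 then dp [150.9  -7.4 -16.2] j6 29.2 open 46.0 F [-0.5 -0.1 -0.2] tilt [-0.0003 -0.0004]
```

```bash
python3 -m inch '{"dp":[[0,-4,-8],[0,-3.4,-8],[15,0,0],[30,0,0],[30,0,0],[30,0,0],[18,0,0],[0,0,0],[0,0,0],[0,0,0]],"yaw":[0,0,0,0,0,0,0,0,0,0]}' 76;  python3 -c "
from h import *
go(.5224,.3105,.016)"
```

```text
time_s: 15.73
position: [0.5229, 0.3124, 0.0489]
tcp_rot: [[0.002, 0.983, -0.183], [0.001, -0.183, -0.983], [-1.0, 0.002, -0.001]]
force: [0.6, -0.1, -0.1]
opening: 0.874
t 15.7333 pos [0.5229 0.3124 0.0489] h -10.54 yaw 0 then dp [32.9 -0.2  2. ] j6 30.9 open 76.0 F [ 0.6 -0.1 -0.1] tilt [0.002  0.0008]
```

```bash
python3 -m inch '{"dp":[[14,0,1],[12,0,1],[5,0,0],[1,0,0],[0,0,0],[0,0,0]],"yaw":[0,0,0,0,0,0]}' ;  python3 -c "
from h import *
go(.5224,.3105,.016)"
```

```text
time_s: 16.23
position: [0.522, 0.31, 0.0164]
tcp_rot: [[0.001, 0.983, -0.183], [0.0, -0.183, -0.983], [-1.0, 0.001, -0.001]]
force: [-0.1, -0.4, 0.4]
opening: 0.872
t 16.2333 pos [0.522  0.31   0.0164] h -10.56 yaw 0 then dp [ 0.4  0.3 -0.6] j6 30.7 open 75.9 F [-0.1 -0.4  0.4] tilt [0.0009 0.0004]
```

```bash
python3 -m inch '{"dp":[[0,0,0],[0,0,0],[0,0,0],[0,0,0],[0,0,0]],"yaw":[0,0,0,0,0]}' 50;  python3 -c "
from h import *
go(.583,.127,.15)"
```

```text
time_s: 16.65
position: [0.522, 0.3099, 0.0163]
tcp_rot: [[0.001, 0.983, -0.183], [0.0, -0.183, -0.983], [-1.0, 0.001, -0.0]]
force: [-0.2, -0.0, 1.8]
opening: 0.708
t 16.65 pos [0.522  0.3099 0.0163] h -10.56 yaw 0 then dp [-133.7   93.5  168.6] j6 30.7 open 61.6 F [-0.2 -0.   1.8] tilt [0.0009 0.0003]
```

```bash
python3 -m inch '{"dp":[[-15,0,0],[-32,0,0],[-35,0,0],[-35,3,5],[-17,10,18],[0,16,29],[0,16,29],[0,16,29],[0,16,29],[0,10,18],[0,5,8],[0,0,0],[0,0,0],[0,0,0]],"yaw":[0,0,0,0,0,0,0,0,0,0,0,0,0,0]}' ;  python3 -c "
from h import *
go(.5833,.1275,.08)
cap('wrist','w7')"
```

```text
time_s: 17.82
position: [0.581, 0.1321, 0.1496]
tcp_rot: [[-0.001, 0.983, -0.182], [0.001, -0.182, -0.983], [-1.0, -0.001, -0.0]]
force: [0.4, 1.1, -0.4]
opening: 0.712
t 17.8167 pos [0.581  0.1321 0.1496] h -10.49 yaw 0 then dp [69.6  3.1  4.1] j6 12.5 open 61.9 F [ 0.4  1.1 -0.4] tilt [-0.0012  0.0006]
```

View pics/w7.png

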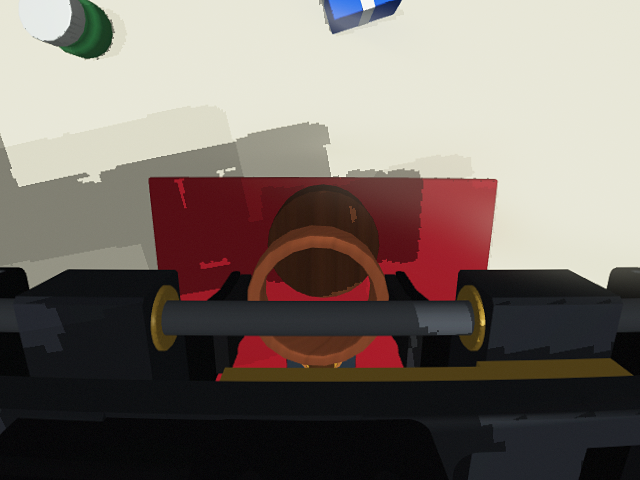

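```bash
python3 - <<'E'
from m import *
w=load("w7"); crop(w,240,170,160,205,4,"w7a")
E
```

```text
(no output)
```

View pics/w7a.png

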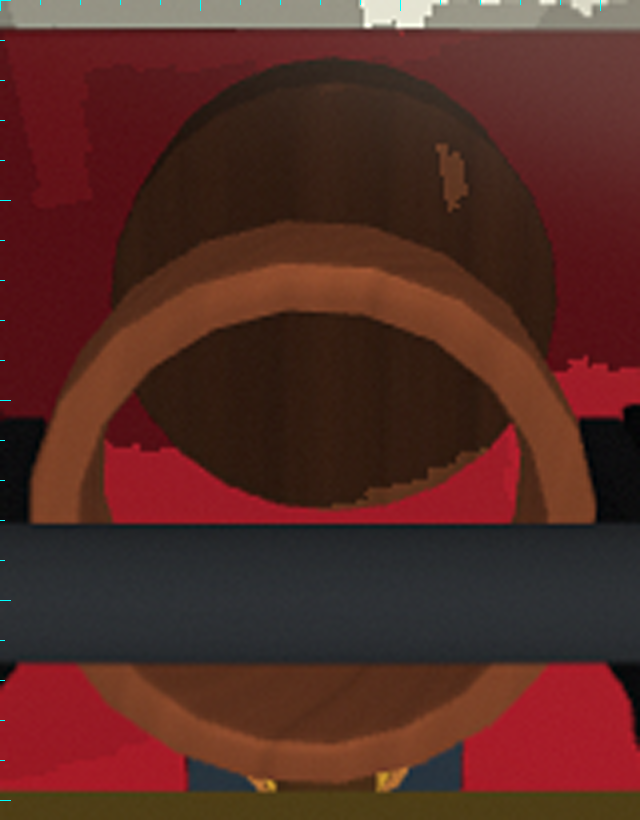

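```bash
python3 - <<'E'
from m import *
w=load("w7");a=lambda p:f(240,170,4,p)
print("riser");c=circ(onz(w,a([(335,83),(330,508),(113,285),(557,285),(165,170),(500,150)]),.046))
print("bangle");b=circ(onz(w,a([(325,263),(325,782),(30,500),(596,500)]),.1533))
print(bot.read_state()["position"]); p=bot.read_state()["position"]
go(p[0]+c[0]-b[0],p[1]+c[1]-b[1],.065,-10.5)
go(.5833,.1275,.065,-10.5)
E
```

```text
riser
 circ [0.5843 0.1285 0.0391] rms 0.00041
bangle
 circ [0.5807 0.133  0.0302] rms 0.00016
[0.58098646 0.13227305 0.1496858 ]
t 17.8667 pos [0.581  0.1323 0.1497] h -10.46 yaw 0.04 then dp [84.7  4.3  3.8] j6 12.5 open 61.4 F [-0.3  0.3 -0.8] tilt [-0.001   0.0005]
t 17.8667 pos [0.581  0.1323 0.1497] h -10.46 yaw 0.04 then dp [84.7  3.1  4.3] j6 12.5 open 61.4 F [-0.3  0.3 -0.8] tilt [-0.001   0.0005]
```

```bash
python3 -m inch '{"dp":[[10,2,2],[25,1.8,2],[25,0,0],[15,0,0],[5,0,0],[0,0,0],[0,0,0]],"yaw":[0,0,0,0,0,0,0]}' ;  python3 -c "
from h import *
go(.584,.128,.0635,-10.5)"
```

```text
time_s: 18.45
position: [0.585, 0.1267, 0.0698]
tcp_rot: [[0.0, 0.983, -0.182], [0.0, -0.182, -0.983], [-1.0, 0.0, -0.0]]
force: [-0.7, -0.4, -0.5]
opening: 0.704
t 18.45 pos [0.585  0.1267 0.0698] h -10.5 yaw -0.0 then dp [ 6.3 -1.2 -1.1] j6 12.0 open 61.2 F [-0.7 -0.4 -0.5] tilt [0.     0.0001]
```

```bash
python3 -m inch '{"dp":[[4,-1,-1],[2.5,0,0],[0,0,0],[0,0,0]],"yaw":[0,0,0,0]}' ;  python3 -c "
from h import *
go(.584,.128,.0625,-10.5)"
```

```text
time_s: 18.78
position: [0.5843, 0.1273, 0.0638]
tcp_rot: [[0.001, 0.983, -0.183], [0.0, -0.183, -0.983], [-1.0, 0.001, -0.0]]
force: [-0.1, 0.6, -0.9]
opening: 0.71
t 18.7833 pos [0.5843 0.1273 0.0638] h -10.55 yaw -0.05 then dp [ 1.3 -0.4 -0.6] j6 12.1 open 61.8 F [-0.1  0.6 -0.9] tilt [0.0009 0.    ]
```

```bash
python3 -m inch '{"dp":[[1,0,0],[0,0,0],[0,0,0],[-6,0,0],[-20,0,0],[-30,0,0],[-30,0,0],[-10,0,0],[0,0,0],[0,0,0]],"yaw":[0,0,0,0,0,0,0,0,0,0]}' 76;  python3 -m inch '{"dp":[[0,0,0],[0,0,0],[0,0,0],[0,0,0],[0,0,0],[0,0,0],[0,0,0],[0,0,0],[0,0,0],[0,0,0],[0,0,0],[0,0,0],[0,0,0],[0,0,0],[0,0,0],[0,0,0]],"yaw":[-7.1,-7.1,-7.1,-7.1,-7.1,-7.1,-7.1,-7.1,-7.1,-7.1,-7.1,-7.1,-7.1,-7.1,-7.1,0]}';python3 -c "
from h import *
go(.6385,.3015,.15,96)
cap('wrist','w8')"
```

```text
time_s: 19.62
position: [0.584, 0.1272, 0.1587]
tcp_rot: [[0.001, 0.983, -0.183], [0.0, -0.183, -0.983], [-1.0, 0.001, -0.0]]
force: [-0.8, 0.1, 0.3]
opening: 0.87
time_s: 20.95
position: [0.5825, 0.1271, 0.156]
tcp_rot: [[-0.005, -0.106, 0.994], [-0.0, 0.994, 0.106], [-1.0, 0.0, -0.005]]
force: [0.4, 0.0, -0.1]
opening: 0.876
t 20.95 pos [0.5825 0.1271 0.156 ] h 96.06 yaw 0.06 then dp [  6.  167.6  73.9] j6 -94.5 open 76.2 F [ 0.4  0.  -0.1] tilt [-0.0047 -0.0002]
```

View pics/w8.png

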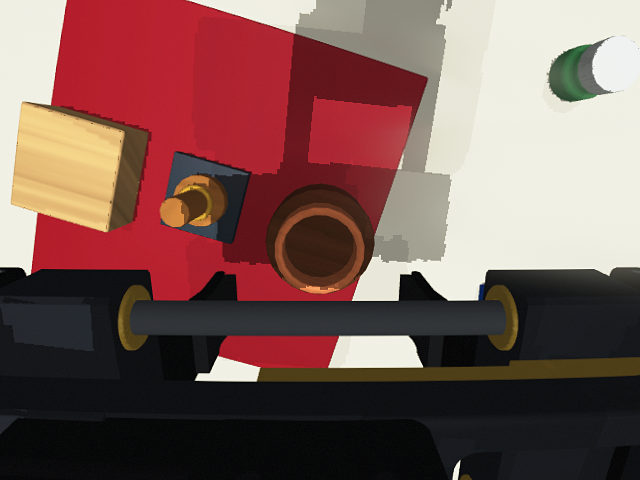

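```bash
python3 -m inch '{"dp":[[0,18,8],[0,34,15],[0,34,15],[0,34,15],[0,29,12.5],[0,18,8],[0,0,0],[0,0,0],[0,0,0]],"yaw":[0,0,0,0,0,0,0,0,0]}' 76;python3 -c "
from h import *
go(.6385,.3015,.03,96)
cap('wrist','w9')"
```

```text
time_s: 21.75
position: [0.6388, 0.3001, 0.157]
tcp_rot: [[-0.003, -0.102, 0.995], [-0.001, 0.995, 0.102], [-1.0, -0.001, -0.003]]
force: [0.2, -0.2, -0.3]
opening: 0.873
t 21.75 pos [0.6388 0.3001 0.157 ] h 95.86 yaw -0.14 then dp [127.    1.4  -0.2] j6 -79.7 open 76.0 F [ 0.2 -0.2 -0.3] tilt [-0.0027 -0.0013]
```

View pics/w9.png

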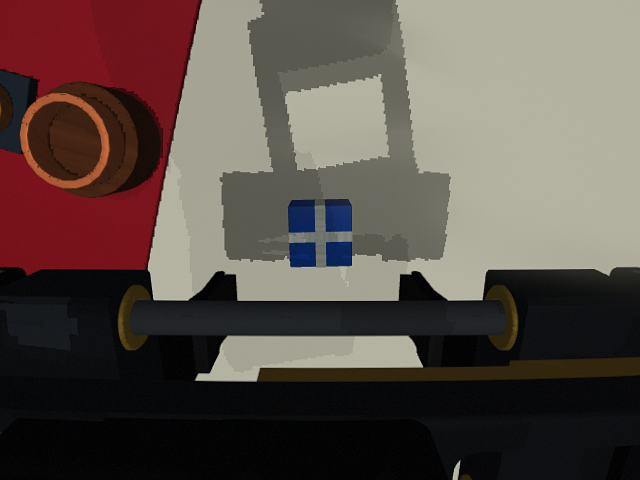

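```bash
python3 - <<'E'
from m import *
w=load("w9")
# img up=-x, right=+y
P=onz(w,[(352,266),(290,267),(289,207),(352,206)],.034);sq(P)
E
```

```text
c [0.6383 0.3018 0.034 ] yaw 6.5 6.87 len 0.0469 0.0474
```

```bash
python3 -m inch '{"dp":[[15,1.7,0],[32,0,0],[35,0,0],[30,0,0],[15,0,0],[4,0,0],[0,0,0],[0,0,0]],"yaw":[-0.6,0,0,0,0,0,0,0]}';python3 -c "
from h import *
go(.6383,.3018,.02,96.5)"
```

```text
time_s: 22.47
position: [0.641, 0.3025, 0.0289]
tcp_rot: [[0.003, -0.113, 0.994], [0.001, 0.994, 0.113], [-1.0, 0.0, 0.003]]
force: [1.0, 0.0, -0.5]
opening: 0.874
t 22.4667 pos [0.641  0.3025 0.0289] h 96.49 yaw -0.01 then dp [ 8.9 -0.4 -2.8] j6 -80.2 open 76.0 F [ 1.   0.  -0.5] tilt [0.0025 0.0007]
```

```bash
python3 -m inch '{"dp":[[5,0,-1.4],[3.5,0,-1.4],[0,0,0],[0,0,0],[0,0,0],[0,0,0],[0,0,0],[0,0,0]],"yaw":[0,0,0,0,0,0,0,0]}' ;python3 -c "
from h import *
go(.6383,.3018,.02,96.5)"
```

```text
time_s: 23.13
position: [0.637, 0.3025, 0.019]
tcp_rot: [[0.0, -0.114, 0.993], [0.0, 0.993, 0.114], [-1.0, 0.0, 0.0]]
force: [-0.1, -0.3, -0.2]
opening: 0.875
t 23.1333 pos [0.637  0.3025 0.019 ] h 96.55 yaw 0.05 then dp [-1.  -0.8  1.2] j6 -80.2 open 76.1 F [-0.1 -0.3 -0.2] tilt [0.0003 0.0001]
```

```bash
python3 -m inch '{"dp":[[0,0,1.2],[0,0,0],[0,0,0],[0,0,0],[0,0,0],[0,0,0],[0,0,0],[-15,0,0],[-30,0,0],[-35,0,0],[-30,0,0],[-10,0,0],[0,0,0]],"yaw":[0,0,0,0,0,0,0,0,0,0,0,0,0]}' 36;python3 -c "
from h import *
go(.681,.1098,.14,79.5)
go(.681,.1098,.14)"
```

```text
time_s: 24.22
position: [0.6406, 0.3033, 0.1439]
tcp_rot: [[0.008, -0.114, 0.993], [0.003, 0.993, 0.114], [-1.0, 0.002, 0.009]]
force: [0.0, 1.1, -0.3]
opening: 0.546
t 24.2167 pos [0.6406 0.3033 0.1439] h 96.56 yaw 17.06 then dp [   3.9 -182.9   75. ] j6 -80.2 open 47.5 F [ 0.   1.1 -0.3] tilt [0.0085 0.0025]
t 24.2167 pos [0.6406 0.3033 0.1439] h 96.56 yaw 0 then dp [   3.9 -196.9   18. ] j6 -80.2 open 47.5 F [ 0.   1.1 -0.3] tilt [0.0085 0.0025]
```

```bash
python3 -m inch '{"dp":[[0,0,0],[0,0,0],[0,0,0],[0,-15,6],[0,-34,14],[0,-34,14],[0,-34,14],[0,-34,14],[0,-22,9],[0,-10,4],[0,0,0],[0,0,0],[0,0,0]],"yaw":[6,6,5,0,0,0,0,0,0,0,0,0,0]}' ;python3 -c "
from h import *
go(.681,.1098,.14,79.5)
cap('wrist','w10');cap('top','t10');cap('side','s10')"
```

```text
time_s: 25.3
position: [0.6777, 0.1104, 0.1382]
tcp_rot: [[-0.002, 0.18, 0.984], [0.001, 0.984, -0.18], [-1.0, 0.001, -0.002]]
force: [0.9, 0.6, -0.6]
opening: 0.55
t 25.3 pos [0.6777 0.1104 0.1382] h 79.63 yaw 0.13 then dp [-1.8 -0.   3.3] j6 -79.7 open 47.9 F [ 0.9  0.6 -0.6] tilt [-0.0017  0.0008]
```

View pics/w10.png

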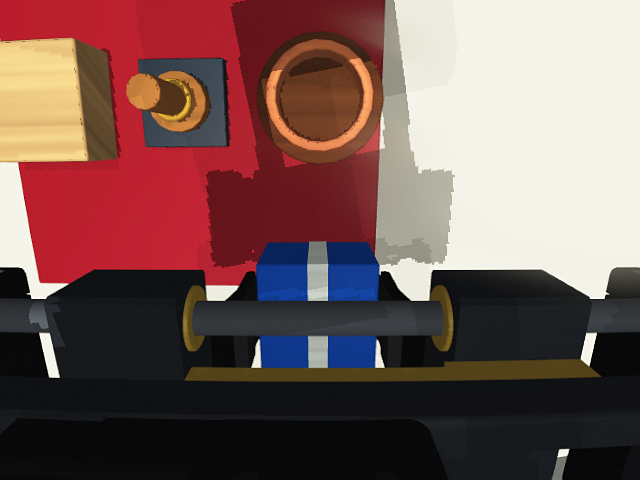

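```bash
python3 - <<'E'
from m import *
w=load("w10"); crop(w,245,20,150,155,5,"w10a"); crop(w,245,235,145,140,4,"w10b"); crop(w,125,45,115,115,5,"w10c")
E
```

```text
(no output)
```

View pics/w10a.png

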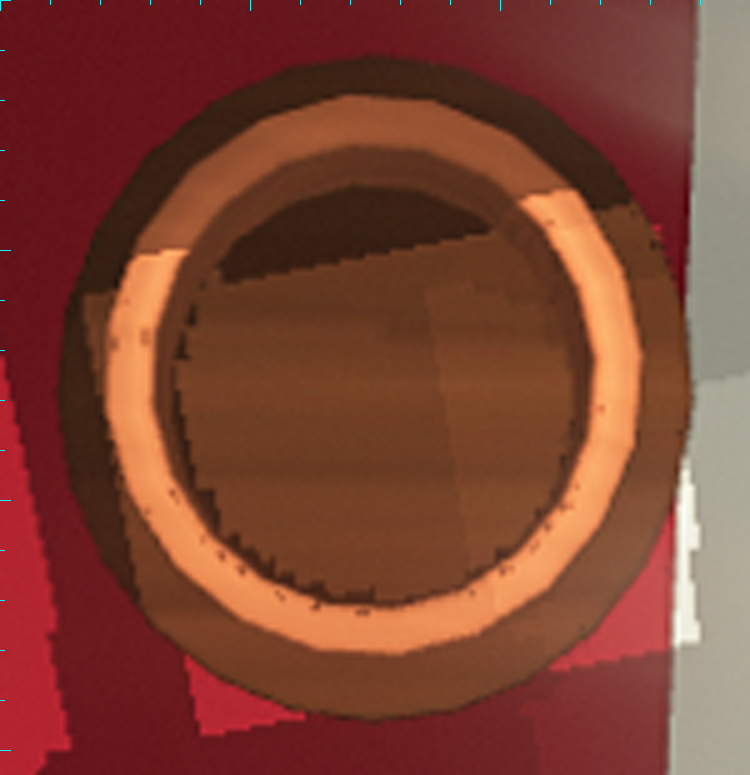

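View pics/w10b.png

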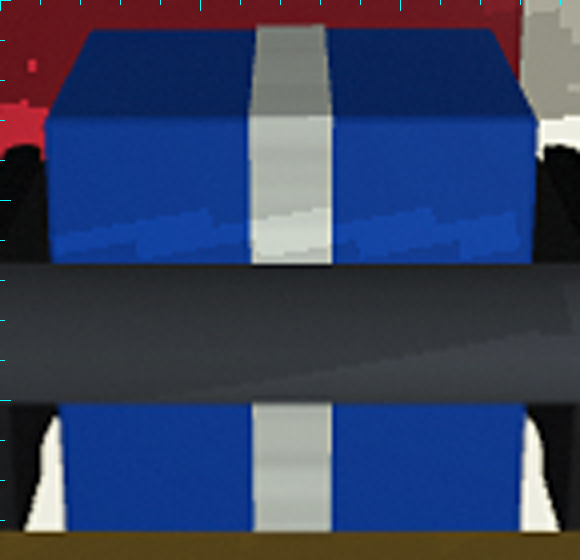

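View pics/w10c.png

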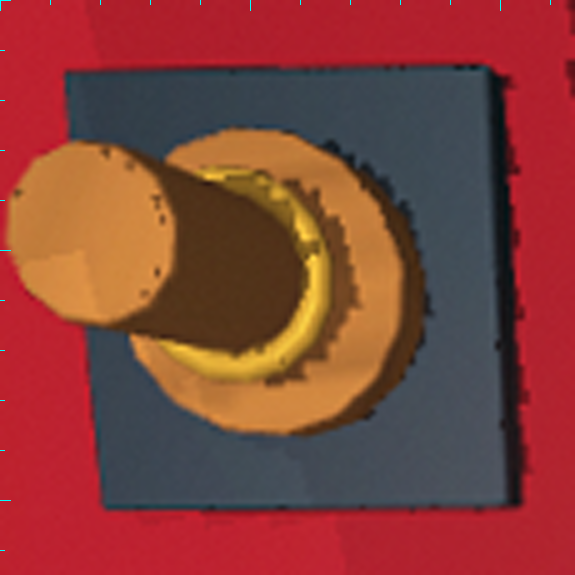

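```bash
python3 - <<'E'
from m import *
w=load("w10");a=lambda p:f(245,20,5,p);b=lambda p:f(245,235,4,p);c_=lambda p:f(125,45,5,p)
print("riser");c=circ(onz(w,a([(60,390),(690,390),(375,57),(375,718),(155,150),(590,610),(170,620)]),.046))
print("bangle");g=circ(onz(w,a([(106,375),(641,375),(370,95),(375,654)]),.066))
B=onz(w,b([(46,118),(537,118)]),.153);print("box -x edge",B.round(4))
d=B[1]-B[0];print(np.degrees(np.arctan2(d[1],d[0]))-90, np.linalg.norm(d))
print("tile");T=onz(w,c_([(507,505),(103,508),(65,72),(490,67)]),.016);sq(T)
print("foot");circ(onz(w,c_([(255,128),(408,290),(285,434),(350,165),(385,370)]),.028))
th=np.radians(-10.5);ex=np.array([np.cos(th),np.sin(th)]);ey=np.array([-np.sin(th),np.cos(th)])
bc=B[:,:2].mean(0)+.024*ex
print("box centre est",bc,"tcp",bot.read_state()["position"])
print("rel riser (x,y)",(bc-c[:2])@ex,(bc-c[:2])@ey)
print("bangle rel",(g[:2]-c[:2])@ex,(g[:2]-c[:2])@ey)
C=c[:2]-.095*ey;print("C",C,"tile rel C",(T.mean(0)[:2]-C)@ex,(T.mean(0)[:2]-C)@ey)
go(*(c[:2]+.099*ex),.14,79.5)
E
```

```text
riser
 circ [0.5831 0.1282 0.0387] rms 0.00064
bangle
 circ [0.5842 0.1277 0.0303] rms 5e-05
box -x edge [[0.65   0.0906 0.153 ]
 [0.6585 0.137  0.153 ]]
-10.326867892608675 0.04716862454038208
tile
 c [0.5651 0.034  0.016 ] yaw -10.8 -10.6 len 0.0588 0.059
foot
 circ [0.5653 0.0344 0.0197] rms 5e-05
box centre est [0.67784468 0.10946976] tcp [0.6781092  0.1109269  0.13873956]
rel riser (x,y) 0.09656863157441847 -0.0011435686958037152
bangle rel 0.0011281221996395864 -0.00028278159662655254
C [0.56578913 0.0347832 ] tile rel C -0.0005271939282601946 -0.0009207528481496342
t 25.45 pos [0.6781 0.1109 0.1387] h 79.7 yaw 0.2 then dp [-1.3 -0.3  2.4] j6 -79.7 open 47.8 F [-0.2  0.7  0.2] tilt [-0.0004  0.0003]
```

```bash
python3 -m inch '{"dp":[[12,0,1.2],[28,0,1.2],[30,0,0],[20,0,0],[10,0,0],[2,0,0],[0,0,0],[0,0,0]],"yaw":[0.1,0,0,0,0,0,0,0]}';python3 -c "
from h import *
go(.681,.1103,.027,79.5)"
```

```text
time_s: 26.12
position: [0.6821, 0.1088, 0.0379]
tcp_rot: [[0.002, 0.183, 0.983], [0.0, 0.983, -0.183], [-1.0, 0.0, 0.002]]
force: [0.3, -0.0, -0.3]
opening: 0.549
t 26.1167 pos [0.6821 0.1088 0.0379] h 79.47 yaw -0.03 then dp [10.9  1.3 -1.4] j6 -79.7 open 47.8 F [ 0.3 -0.  -0.3] tilt [0.0024 0.    ]
```

```bash
python3 -m inch '{"dp":[[6,0.7,-0.7],[4,0.6,-0.5],[1,0,0],[0,0,0],[0,0,0]],"yaw":[0,0,0,0,0]}';python3 -c "
from h import *
go(.681,.1103,.0255,79.5)"
```

```text
time_s: 26.53
position: [0.6801, 0.11, 0.0261]
tcp_rot: [[0.0, 0.183, 0.983], [-0.0, 0.983, -0.183], [-1.0, 0.0, 0.0]]
force: [-0.4, -0.2, -1.3]
opening: 0.55
t 26.5333 pos [0.6801 0.11   0.0261] h 79.45 yaw -0.05 then dp [0.6 0.5 0.8] j6 -79.5 open 47.9 F [-0.4 -0.2 -1.3] tilt [ 0.0003 -0.    ]
```

```bash
python3 -m inch '{"dp":[[0.6,0.3,0.8],[0,0,0],[0,0,0]],"yaw":[0,0,0]}'; python3 -m inch '{"dp":[[0,0,0],[0,0,0],[0,0,0],[-6,0,0],[-20,0,0],[-33,0,0],[-33,0,0],[-28,0,0],[-8,9,-16],[0,17,-31],[0,17,-31],[0,17,-31],[0,17,-31],[0,17,-31],[0,17,-31],[0,14,-25],[0,8,-12],[0,0,0],[0,0,0],[0,0,0]],"yaw":[0,0,0,0,0,0,0,0,0,0,0,0,0,0,0,0,0,0,0,0]}' 64;python3 -c "
from h import *
go(.4385,.3125,.15)
cap('wrist','w11')"
```

```text
time_s: 26.78
position: [0.6811, 0.1101, 0.0254]
tcp_rot: [[0.0, 0.183, 0.983], [0.0, 0.983, -0.183], [-1.0, 0.0, 0.0]]
force: [-0.3, 0.3, -0.9]
opening: 0.549
time_s: 28.45
position: [0.4723, 0.2843, 0.1537]
tcp_rot: [[0.002, 0.184, 0.983], [0.0, 0.983, -0.184], [-1.0, 0.001, 0.002]]
force: [0.1, 0.7, -0.0]
opening: 0.735
t 28.45 pos [0.4723 0.2843 0.1537] h 79.42 yaw 0 then dp [  3.7  21.6 -38.4] j6 -59.9 open 63.9 F [ 0.1  0.7 -0. ] tilt [0.0025 0.0002]
```

View pics/w11.png

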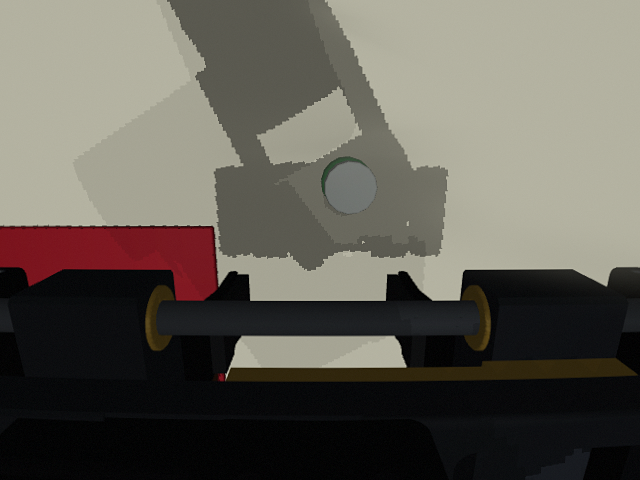

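```bash
python3 - <<'E'
from m import *
w=load("w11"); P=onz(w,[(350.3,188)],.05)[0];print(P)
go(P[0],P[1],.035)
E
```

```text
[0.43793749 0.31266543 0.05      ]
t 28.5 pos [0.4724 0.284  0.1535] h 79.37 yaw 0 then dp [118.5  21.8 -39.1] j6 -59.9 open 64.0 F [ 0.4 -0.4 -0.9] tilt [0.0021 0.0002]
```

```bash
python3 -m inch '{"dp":[[0,9,-15],[0,9,-16],[0,3.6,-8],[0,0,0],[0,0,0]],"yaw":[0,0,0,0,0]}' 68;python3 -c "
from h import *
go(.438,.3127,.024)"
```

```text
time_s: 28.92
position: [0.4369, 0.3126, 0.1533]
tcp_rot: [[0.001, 0.183, 0.983], [-0.0, 0.983, -0.183], [-1.0, 0.0, 0.001]]
force: [0.4, -0.0, -0.3]
opening: 0.781
t 28.9167 pos [0.4369 0.3126 0.1533] h 79.45 yaw 0 then dp [129.3   0.3   1.1] j6 -55.7 open 68.0 F [ 0.4 -0.  -0.3] tilt [ 0.0009 -0.0002]
```

```bash
python3 -m inch '{"dp":[[12,0.3,1],[30,0,0],[33,0,0],[30,0,0],[15,0,0],[4,0,0],[0,0,0],[0,0,0]],"yaw":[0,0,0,0,0,0,0,0]}';python3 -c "
from h import *
go(.438,.3127,.024)"
```

```text
time_s: 29.58
position: [0.4383, 0.313, 0.0297]
tcp_rot: [[0.001, 0.184, 0.983], [0.001, 0.983, -0.184], [-1.0, 0.001, 0.001]]
force: [-0.1, -0.6, 0.6]
opening: 0.78
t 29.5833 pos [0.4383 0.313  0.0297] h 79.41 yaw 0 then dp [ 5.7 -0.4 -0.2] j6 -55.7 open 67.9 F [-0.1 -0.6  0.6] tilt [0.0015 0.0005]
```

```bash
python3 -m inch '{"dp":[[3,-0.4,0],[2.5,0,0],[0,0,0],[0,0,0]],"yaw":[0,0,0,0]}'; python3 -m inch '{"dp":[[0,0,0],[0,0,0],[0,0,0],[0,0,0],[0,0,0],[0,0,0]],"yaw":[0,0,0,0,0,0]}' 28;python3 -c "
from h import *
go(.438,.3127,.15)"
```

```text
time_s: 29.92
position: [0.4372, 0.3129, 0.0243]
tcp_rot: [[0.001, 0.183, 0.983], [0.0, 0.983, -0.183], [-1.0, 0.001, 0.001]]
force: [0.2, 0.6, 0.0]
opening: 0.783
time_s: 30.42
position: [0.437, 0.3129, 0.0238]
tcp_rot: [[0.0, 0.183, 0.983], [0.0, 0.983, -0.183], [-1.0, 0.0, 0.0]]
force: [0.6, 0.3, 0.2]
opening: 0.443
t 30.4167 pos [0.437  0.3129 0.0238] h 79.45 yaw 0 then dp [-126.2    0.     1. ] j6 -55.8 open 38.5 F [0.6 0.3 0.2] tilt [0.0002 0.0002]
```

```bash
python3 -m inch '{"dp":[[-12,0,0],[-30,0,0],[-33,0,0],[-33,0,0],[-16,-10,2.5],[0,-25,6],[0,-35,8.5],[0,-35,8.5],[0,-35,8.5],[0,-35,8.5],[0,-35,8.5],[0,-35,8.5],[0,-35,8.5],[0,-35,8.5],[0,-25,6],[0,-15,4],[0,-5,1.5],[0,0,0],[0,0,0],[0,0,0]],"yaw":[0,0,0,0,0,0,0,0,0,0,0,0,0,0,0,0,0,0,0,0]}';python3 -c "
from h import *
go(.457,-.0423,.15,79.5)
cap('wrist','w12');cap('top','t12')"
```

```text
time_s: 32.08
position: [0.4569, -0.056, 0.1479]
tcp_rot: [[-0.001, 0.182, 0.983], [0.001, 0.983, -0.182], [-1.0, 0.0, -0.001]]
force: [-0.3, 0.3, -0.6]
opening: 0.44
t 32.0833 pos [ 0.4569 -0.056   0.1479] h 79.51 yaw 0.01 then dp [-2.1 13.5 -2.4] j6 -100.5 open 38.3 F [-0.3  0.3 -0.6] tilt [-0.0008  0.0006]
```

View pics/w12.png

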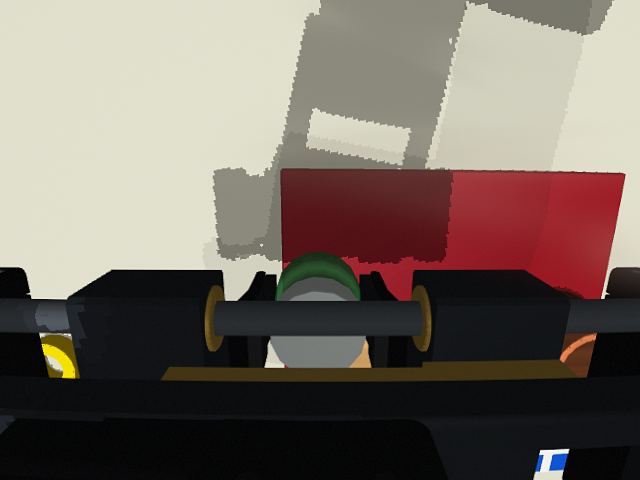

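View pics/t12.png

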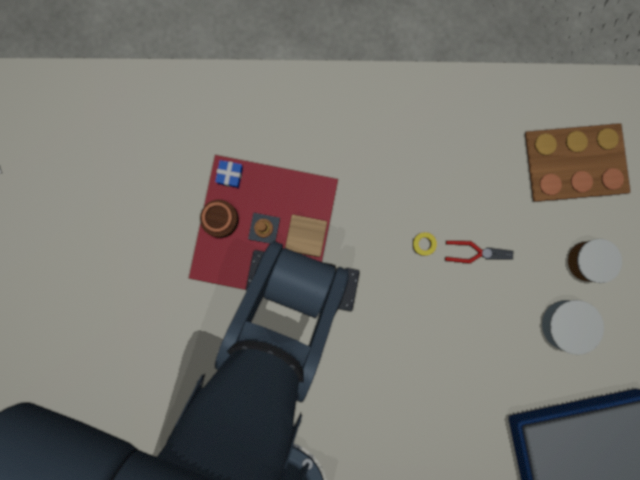

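```bash
python3 - <<'E'
from m import *
w=load("w12");E_=onz(w,[(281,169),(625,174)],.006);print(E_.round(4),np.linalg.norm(E_[0]-E_[1]))
th=np.radians(-10.5);ex=np.array([np.cos(th),np.sin(th)]);ey=np.array([-np.sin(th),np.cos(th)])
m=E_.mean(0)[:2];print("C",m+.14*ex,"jar",m+.047*ex-.095*ey)
go(.457,-.0423,.031,79.5)
E
```

```text
[[ 0.4028 -0.0756  0.006 ]
 [ 0.4548  0.1965  0.006 ]] 0.2770343812127776
C [0.56646474 0.03496439] jar [ 0.45770966 -0.04149693]
t 32.1833 pos [ 0.4571 -0.0559  0.1478] h 79.55 yaw 0.05 then dp [116.8  13.4  -2.6] j6 -100.5 open 38.4 F [-1.3 -0.7 -1.6] tilt [-0.0005  0.0004]
```

```bash
python3 -m inch '{"dp":[[0,7,-1.2],[0,6.7,-1.2],[12,0,0],[28,0,0],[28,0,0],[22,0,0],[12,0,0],[3,0,0],[0,0,0],[0,0,0]],"yaw":[0,0,0,0,0,0,0,0,0,0]}';python3 -c "
from h import *
go(.4572,-.042,.031,79.5)"
```

```text
time_s: 33.02
position: [0.4579, -0.0429, 0.0431]
tcp_rot: [[0.0, 0.182, 0.983], [-0.0, 0.983, -0.182], [-1.0, -0.0, 0.0]]
force: [0.6, -0.0, -0.7]
opening: 0.444
t 33.0167 pos [ 0.4579 -0.0429  0.0431] h 79.49 yaw -0.01 then dp [12.1  0.7 -0.9] j6 -98.8 open 38.6 F [ 0.6 -0.  -0.7] tilt [ 0.0004 -0.0001]
```

```bash
python3 -m inch '{"dp":[[6,0.7,-0.9],[4.5,0,0],[1.5,0,0],[0,0,0],[0,0,0]],"yaw":[0,0,0,0,0]}';python3 -c "
from h import *
go(.4572,-.042,.0302,79.5)"
```

```text
time_s: 33.43
position: [0.4569, -0.0426, 0.0309]
tcp_rot: [[0.0, 0.183, 0.983], [-0.0, 0.983, -0.183], [-1.0, -0.0, 0.0]]
force: [-0.3, -0.5, -0.8]
opening: 0.441
t 33.4333 pos [ 0.4569 -0.0426  0.0309] h 79.44 yaw -0.06 then dp [0.7 0.6 0.2] j6 -98.8 open 38.4 F [-0.3 -0.5 -0.8] tilt [ 0.0002 -0.    ]
```

```bash
python3 -m inch '{"dp":[[0.3,0.5,0.2],[0.4,0,0],[0,0,0]],"yaw":[0,0,0]}'; python3 -m inch '{"dp":[[0,0,0],[0,0,0],[0,0,0],[-5,0,0],[-15,0,0],[-28,0,0],[-33,0,0],[-35,0,0],[-30,0,0],[-10,-15,0],[0,-34,0],[0,-36,0],[0,-36,0],[0,-36,0],[0,-36,0],[0,-36,0],[0,-20,0],[0,0,0],[0,0,0]],"yaw":[0,0,0,0,0,0,0,0,0,0,0,0,0,0,0,0,0,0,0]}' 60;python3 -c "
from h import *
go()
t=cap('top','t13');cap('side','s13')
crop(t,180,145,170,165,4,'t13a')"
```

```text
time_s: 33.68
position: [0.4572, -0.0421, 0.0301]
tcp_rot: [[0.0, 0.183, 0.983], [-0.0, 0.983, -0.183], [-1.0, -0.0, 0.0]]
force: [0.7, -0.3, -1.1]
opening: 0.444
time_s: 35.27
position: [0.411, -0.2875, 0.1862]
tcp_rot: [[-0.0, 0.186, 0.983], [0.001, 0.983, -0.186], [-1.0, 0.0, -0.0]]
force: [0.5, 0.8, -0.4]
opening: 0.69
t 35.2667 pos [ 0.411  -0.2875  0.1862] h 79.29 yaw 0 then dp [-0.  0.  0.] j6 -127.1 open 60.1 F [ 0.5  0.8 -0.4] tilt [-0.      0.0005]
```

View pics/t13a.png

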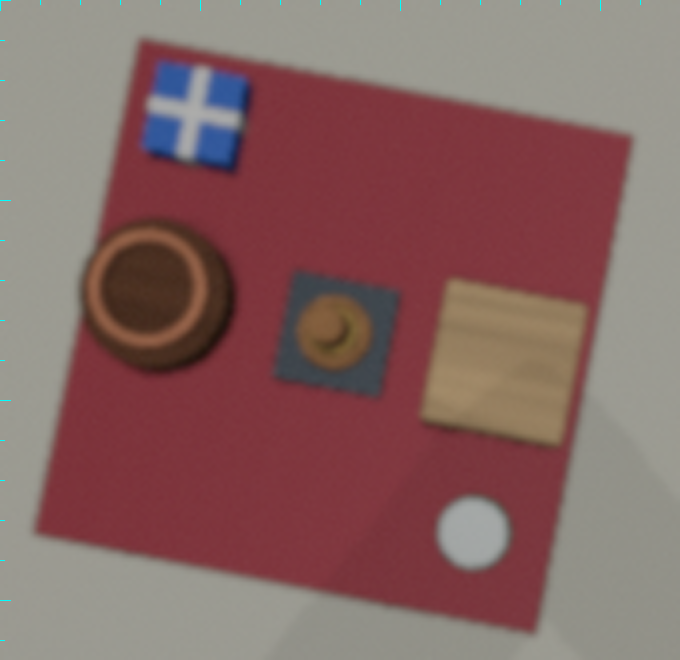

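View pics/s13.png

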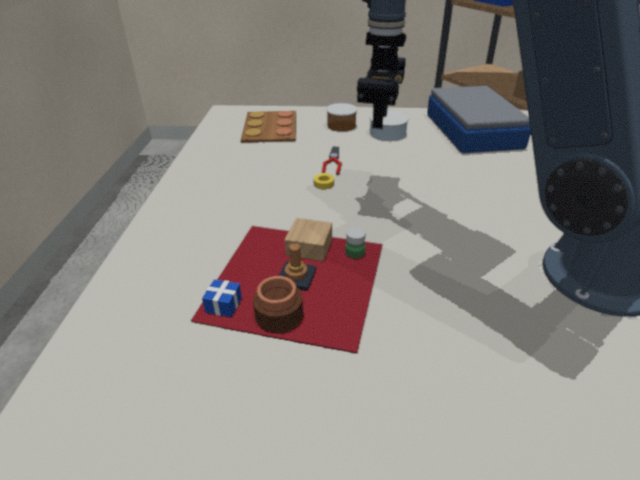

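```bash
python3 - <<'E'
from m import *
t=load("t13");a=lambda p:f(180,145,4,p)
B=onz(t,a([(140,38),(634,134),(537,634),(35,533)]),.006)
S=onz(t,a([(448,277),(587,303),(561,445),(421,419)]),.046).mean(0)
R=onz(t,a([(157,295)]),.046)[0]
C=((S+R)/2)[:2]; d=(R-S)[:2]; th=np.arctan2(-d[0],d[1]);print("axis",np.degrees(th),np.linalg.norm(d),"C",C,B.mean(0)[:2])
ex=np.array([np.cos(th),np.sin(th)]);ey=np.array([-np.sin(th),np.cos(th)])
def rel(n,p,g): p=np.asarray(p)[:2]-C; print(n,((np.array([p@ex,p@ey])*1000).round(1)),"want",g)
T=onz(t,a([(293,271),(400,289),(382,397),(275,380)]),.016);sq(T);rel("tile",T.mean(0),(0,0))
rel("foot",onz(t,a([(334,332)]),.027)[0],(0,0))
rel("bangle",onz(t,a([(147.5,287.5)]),.066)[0],(0,95))
G=onz(t,a([(158,61),(250,76),(235,165),(142,150)]),.040);sq(G);rel("box",G.mean(0),(99,95))
rel("jar",onz(t,a([(473.5,532.5)]),.056)[0],(-93,-95))
s=load("s13");crop(s,195,215,195,130,4,"s13a")
crop(t,395,215,130,60,4,"t13b")
E
```

```text
axis -10.191870980358367 0.18689720203162855 C [0.56456079 0.03215247] [0.56517566 0.03256209]
 c [0.5636 0.0311 0.016 ] yaw -8.48 -8.74 len 0.0597 0.0588
tile [-0.7 -1.2] want (0, 0)
foot [-0.6 -0.2] want (0, 0)
bangle [ 1.7 95.3] want (0, 95)
 c [0.6796 0.1063 0.04  ] yaw -8.59 -8.71 len 0.0487 0.0502
box [100.1  93.4] want (99, 95)
jar [-91.6 -94.7] want (-93, -95)
```

View pics/s13a.png

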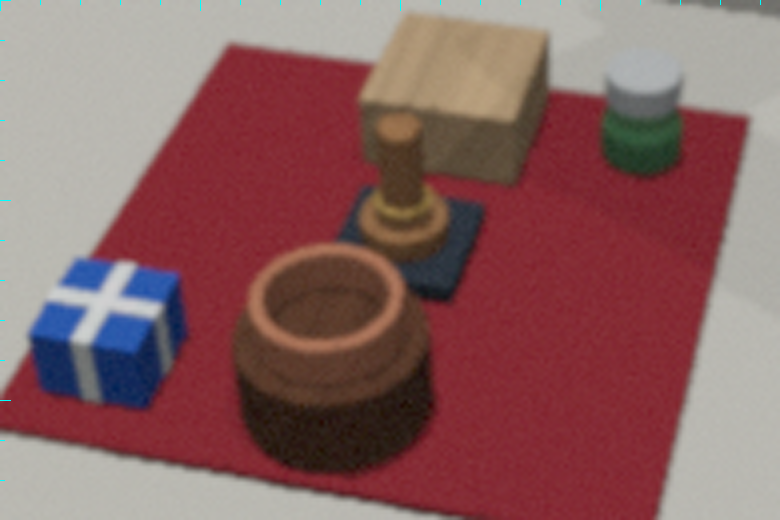

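View pics/t13b.png

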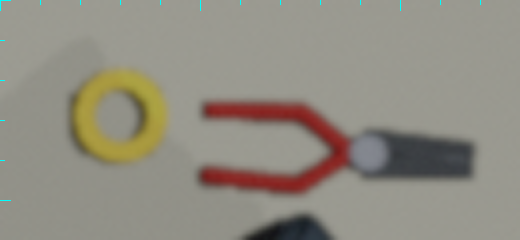

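```bash
python3 -m inch '{"dp":[[0,0,0],[0,0,0],[0,0,0]],"yaw":[0,0,0]}'; python3 -c "
from rig import bot
print(bot.hand_in())"
```

```text
time_s: 35.62
position: [0.4117, -0.2857, 0.1861]
tcp_rot: [[-0.0, 0.182, 0.983], [0.0, 0.983, -0.182], [-1.0, 0.0, -0.0]]
force: [0.8, -0.7, -1.0]
opening: 0.688
the job is handed in; nothing more can be done
None
```

The display is set out as asked and handed in at 35.6 s. I placed the tile, ring post, bangle, gift box and jar in that order. Everything is released, the arm is clear of the board, and the force readings stayed at noise level.

Last checks from the top camera, measured along the board's axes from the midpoint between the risers:

| Item | Offset from where it should be |
|---|---|
| Tile | about 0.7 mm towards the robot, 1.2 mm to the right |
| Ring post | within 1 mm of the midpoint |
| Bangle | about 1.7 mm to the back (the wrist camera said 1.1 mm) |
| Gift box | about 1 mm too far back, 1.6 mm to the right; gap about 36 mm |
| Jar | about 1.4 mm too close to the riser; gap about 34 mm |

The side view shows the post and jar upright. The tape roll and pliers look the same in the top-camera crops from before and after.

**Where the checks disagreed:**
- **Squareness:** the top view gave the tile and box a turn of about -8.6°, against about -10.3° for the board. The closer wrist views gave -10.7° for the tile, after it was placed, and -10.3° for the box, while it was still held. I trusted those.
- **Position between cameras:** the cameras differ by 1 to 4 mm in absolute position, so I judged everything relative to the risers.

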